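Wedge the sprung catch and move a demo torch to its spring clips

ROBOT

A 7-joint arm with a two-finger parallel gripper is mounted at the origin on the work surface. World frame = base frame: x ahead of the robot, y to its left, z up, the work surface at z = 0. Lengths are in m, angles in rad, forces in N, time in s.
With the tool pointing down it reaches from about 0.35 to 0.9 m from the base axis. Payload 8.1 kg.
Tool frame: the origin (TCP) lies midway between the tips of the shut fingers; the grasp point (between the pads) lies 19 mm behind it; z points along the fingers, y is the line along which they close (so a half turn about z gives the same grasp; the last joint's range is limited). The gripper opens to 92 mm and grips with 3 to 60 N. Pads are 19 mm wide; open, the fingers measure 130 mm over their backs; the gripper's body (75 mm by 190 mm) begins 47 mm behind the grasp point.
Start: joints at [1.112, 0.434, 0.025, 1.573, -0.012, 1.134, -0.075], TCP at [0.218, -0.586, 0.227] pointing down, gripper open.
Joint ranges: [-2.62, 2.62], [-0.44, 2.09], [-1.27, 1.32], [0.08, 2.57], [-1.32, 4.46], [0.12, 2], [-2.74, 2.74]. Speed limits (rad/s): [2.22, 2.22, 3.01, 3.01, 3.14, 3.14, 3.14].

INTERFACE

Orientations are given as a rotation vector (axis times angle).
In Python, from cell import arm gives the robot as it stands.
- The arm moves only by the tool move_arm, never from a script. Its argument "motion" is a list of rows, each an object of numbers: "tx", "ty", "tz": the shift along the tool's x, y, z normalised to -1 to 1, where 1 is 1000 mm; "twist": the turn about the tool's z normalised to -1 to 1, where 1 is pi/2 rad. In form: [{"tx": .., "ty": .., "tz": .., "twist": ..}, ...]. A call has 1 to 12 rows; each row shifts and turns the commanded pose from where the row before left it, along the tool's axes as they then stand; what a row does not reach is not made up. A row lasts 1/10 s, in which the tool goes at most 50 mm and 8.59 degrees, less where a joint would pass 70% of its speed; a pose out of reach is approached as far as the arm can. A call with a number of a shift or a turn outside -1 to 1 is refused whole. A call with a gripper value outside its range is refused whole. "gripper" is the gripper's target within -1 to 1 (shut at 1, half-way at 0, fully open at -1), set as the call begins (left out, the last holds). The fingers move at their own pace and stop on an object; "squeeze" is the grip in N (left out, the last holds). Time passes only in rows, so rows that do not move let the fingers close. It gives the time, the measured TCP pose, the force, the opening and the grip force at its end, in the units of the state.
- arm.observe(): the state, without advancing time (a new reading comes with each control period).
- arm.get_image(name): name is "scene" or "top" or "wrist"; returns the picture (400x640x3 uint8, red, green, blue); there is no depth.
- arm.calibration(name): a dict with "K" (3x3 intrinsics, pixels), "T" (4x4, takes a point from camera to world coordinates). Camera axes: x right, y down, z forward; pixel columns grow to the right and rows downward; lengths in m; the calibration is good to about 2 mm. A picture is of the moment at which its call begins: read the wrist's pose just before it. calibration takes no time and is no camera call; for the wrist camera it gives the pose at the moment of the call.
- arm.sign_off(): hands the job in; it is judged then, once.
Trained networks look in the newest picture that a camera, given by its name, has taken for a name from the list of things; names that differ only in an ending like _2 or _b are one class to them, and where a whole thing is asked for, a point or a joint stands for the part that bears it (a point fixed in the world has none). Each returns a list of dicts, best first, with "conf" (0 to 1); they miss things now and then, are a little off and sometimes report something else, mostly with a low value. They report only what shows in the picture. A call takes as long as a camera call. They do not tell look-alikes from the thing itself.
- arm.look_for(camera, query): "point" ([column, row] as shares, 0 to 1, of the picture: columns of its width, rows of its height, amid what is visible of it).
- arm.regions_of(camera, query): "region" (400x640 bool, what is visible of it) and "point" ([column, row] as shares, 0 to 1, of the picture: columns of its width, rows of its height, amid what is visible of it).
- arm.place_of(camera, query): "point" ([column, row] as shares, 0 to 1, of the picture: columns of its width, rows of its height: a listed point, or the origin of a listed thing).
The state is a dict: "clock": time; "joints": joint angles; "dq": joint speeds; "joint_efforts": joint torques, N m; "position": TCP position; "ee_rot": TCP orientation; "force": force on the tool from outside, world axes, zero at the start; "ft_torque": the same for the moment, N m; "width": opening from 0.0 (shut) to 1.0 (fully open); "gripper_force": force on a finger pad.
Only numpy, scipy, OpenCV 4.12 (cv2) and the standard library are available. Lean on these libraries where they do the work, as an engineer would, in place of code of your own. Each camera call takes 0.05 s, during which the arm holds its last target. There are 200 camera calls.

TASK

Take the orange wedge out of its wooden holder and push it fully down into the gap of the sloping green stand, so that it holds the yellow sprung catch open by itself. Then lift the black torch out of the stand and press it down between the blue-tipped spring fingers of the white clip holder until they snap around it. Leave the wedge in place, holding the catch open for the next torch, and do not disturb the other goods.

Things in the scene. Friction and masses are not known exactly. Their poses are not given: they have to be found in the camera images.
- stand: Fixed green display stand, 250 mm along y, 140 mm deep; origin on the table, z up, x points (level) the way its sloping panel rises, y along the torch. It carries cradle.
- cradle: Fixed sloping green panel of the stand. Origin on its face, 65 mm above the table. z = out of the face, leaning 30 degrees from vertical to the low side; x = uphill; y = along the torch. The face (z = 0) spans x -60 to 85, y -140 to 100 mm. The wedge gap, the saddles and the catch stand on it; the points and joint below give their places in this frame (x, y, z in mm).
- saddle (a point): Torch axis, mid-length, when held in the stand: cradle (0, 0, 34). Two black U saddles at y = -45 and 45 (16 long, floor z 20, side walls at 15 to 23 either side of x = 0, up to z 40). With the catch open the torch comes out along cradle +z. Between the saddles nothing stands higher than z 9, so fingers fit there.
- gap (a point): Mouth of the wedge gap, catch shut: cradle (-13, -105, 58). Downhill side: fixed steel post, 34 wide in y, 58 high, uphill face at x = -20, does not move. Uphill side: yellow plate of the catch, 34 wide, top at z 59, face at x = -6 when shut, moving uphill with the catch. Gap 14 wide, open above and at both y ends; its floor is the panel.
- catch (a joint): Slide of the yellow catch, m: 0 = shut, grows uphill (cradle +x), at most 0.026. A spring shuts it (3 N shut, 6 N at 0.018). Lips over the torch clear it from 0.016 on. The wedge, pushed fully down with its flat face on the post, opens it 0.018; pushing takes some 5 to 15 N. Low bar at x 28 to 40, up to z 9; lip arms at y = -45 and 45, x 30 to 38 (catch shut).
- catch_lip (a point): Middle of the downhill edge of one catch lip, cradle (-1, 45, 54) when shut; moves with the catch. Two lips, at y = -45 and 45, each 14 wide in y and 7 thick, underside at z 50, reach from here uphill over the torch.
- wedge: Loose orange wedge, 90 g, origin at tip end, z towards its grip; starts upright, tip down, hanging by its collar in the holder. 30 mm wide in y. Flat face x = -16 (z 0 to 66 mm); other face slopes from x = -8 at z 0 to x = 16 at z 50, then parallel. Collar 44 x 40, z 66 to 72. Black grip 20 (x) by 28 (y), z 72 to 116, centred.
- wedge_tip (a point): The wedge's origin: tip end, below the middle of its grip. Wedged home: flat face on the steel post, slope towards the yellow plate, tip down on the panel; the wedge's x, y, z axes then lie along the cradle's and this point is near cradle (-4, -105, 0) mm. The tip is 8 mm thick in x (from x = -16 to -8 mm in the wedge's frame).
- holder: Fixed plywood block 80 x 80 x 74 mm with a 36 x 34 mm hole in which the wedge hangs. Origin at the centre of its underside.
- torch: Loose black torch (flashlight), about 170 g, lying along its y; origin on its axis, mid-length. Round body, diameter 28 mm, |y| below 60; lamp head diameter 36, y 60 to 84; tail cap diameter 34, y -76 to -60. Grip it within |y| of 30 mm, where no saddle or clip stands. Starts in the stand under the catch lips; may roll about its axis.
- clip: Fixed white clip holder, base 100 (x) by 150 (y) by 12 mm; origin under its centre, z up. Rests and spring fingers stand at y = -40 and 40 (14 long each); between them it is free above z 21. Seated torch: along y, either way round, centred, axis at x = 0, z = 48 mm, on the grey rests.
- finger_near (a joint): Spring fingers on the clip's -x side (one hinged part), rad: 0 = closed, grows as spread, springs back. Blue tips, radius 4 mm, at x = -15.6 and 15.6, z 57 mm, 23 mm apart; thin flared ends above them, up to z 73, 36 to 55 mm apart. The torch is pushed straight down past the tips against some 5 to 20 N (they spread about 0.06) and they close over it.
- finger_far (a joint): The same for the spring fingers on the clip's +x side.
- charger_box: Bystander: white carton 60 x 80 x 45 mm, origin under its centre. Leave alone.
- adapter: Bystander: black power adapter 45 x 45 x 28 mm, origin under its centre. Leave alone.
- tape: Bystander: roll of brown packing tape, diameter 90 mm, 48 mm high, origin under its centre. Leave alone.
Mind the look-alikes: they are no part of the job. What is shaped like the torch but pink or red is not meant.

How it is judged:
By the outcome, as a careful person would: the job done as asked, in the order asked, and still so for the second after the job is handed in, with the robot touching nothing.
It also fails if it takes over 54 s, if anything falls off the work surface, if the arm or the gripper's body presses on something with over 40 N, if the wrist force passes 120 N, or if a joint passes its speed limit or range.

## Working session

There is one attempt and no reset: what is moved stays moved. The work goes in short steps, Python scripts to look and compute and a tool call to move; the robot and the scene stay as the last step left them, time stands still between calls to the robot, and variables do not carry over. Pictures are saved under pics/ and viewed, at most 10 in all, crops included, and the job is handed in when it is done.

Besides the shell and the picture viewer there is one more tool, called after "Emit:" in YAML: its name, and indented under it one key for each argument. move_arm: Moves the arm, as the interface text tells. Scaled input: -1 to 1 covers 1000 mm each way for a shift and pi/2 rad each way for a turn. Its arguments: {"type":"object","properties":{"motion":{"type":"array","items":{"type":"object","properties":{"tx":{"type":"number"},"ty":{"type":"number"},"tz":{"type":"number"},"twist":{"type":"number"}}}},"gripper":{"type":"number"},"squeeze":{"type":"number"}},"required":["motion"]}

```bash
ls; mkdir -p pics
python3 - <<'E'
from cell import arm
import cv2,numpy as np
a=arm.get_image("scene");b=arm.get_image("top")
cv2.imwrite("pics/s.png",a[:,:,::-1]);cv2.imwrite("pics/t.png",b[:,:,::-1])
for c in("scene","top"):
  k=arm.calibration(c);print(c,np.round(k["K"],1).tolist(),np.round(k["T"],3).tolist())
s=arm.observe();print({k:np.round(v,3).tolist() for k,v in s.items()})
E
```

```text
pics
scene [[458.4, 0.0, 322.0], [0.0, 458.4, 206.7], [0.0, 0.0, 1.0]] [[-0.41, 0.701, -0.583, 1.326], [0.912, 0.324, -0.252, 0.306], [0.012, -0.635, -0.772, 1.061], [0.0, 0.0, 0.0, 1.0]]
top [[510.2, 0.0, 321.7], [0.0, 510.2, 198.6], [0.0, 0.0, 1.0]] [[-0.011, -0.992, 0.123, 0.398], [-1.0, 0.011, 0.003, 0.002], [-0.005, -0.123, -0.992, 1.46], [0.0, 0.0, 0.0, 1.0]]
{'clock': 0.1, 'joints': [1.112, 0.435, 0.025, 1.574, -0.012, 1.134, -0.075], 'dq': [-0.001, -0.0, 0.0, -0.003, -0.001, 0.0, 0.0], 'joint_efforts': [0.003, -66.914, 0.988, -31.515, -0.061, 0.038, 0.0], 'position': [0.218, -0.585, 0.226], 'ee_rot': [-3.091, -0.556, 0.001], 'force': [-0.321, 0.16, 0.731], 'ft_torque': [-0.012, -0.02, 0.015], 'gripper_force': 0.0, 'width': 0.995}
```

View pics/s.png

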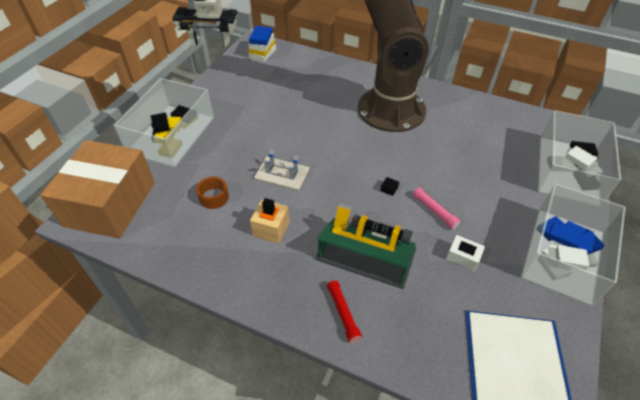

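View pics/t.png

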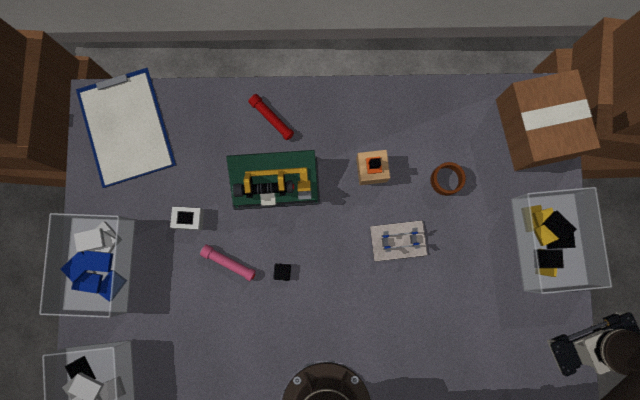

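```bash
cat > h.py <<'E'
from cell import arm
import numpy as np, cv2
def ray(cam,pt,cal=None):
    k=cal or arm.calibration(cam);K=np.array(k["K"]);T=np.array(k["T"])
    p=np.array([pt[0]*640,pt[1]*400,1.]);d=T[:3,:3]@np.linalg.solve(K,p)
    return T[:3,3],d/np.linalg.norm(d)
def plane(cam,pt,z):
    o,d=ray(cam,pt);return o+d*(z-o[2])/d[2]
def tri(rays):
    A=sum(np.eye(3)-np.outer(d,d) for o,d in rays);b=sum((np.eye(3)-np.outer(d,d))@o for o,d in rays)
    p=np.linalg.solve(A,b);return p,max(np.linalg.norm((np.eye(3)-np.outer(d,d))@(p-o)) for o,d in rays)
def proj(cam,P,cal=None):
    k=cal or arm.calibration(cam);T=np.linalg.inv(np.array(k["T"]));p=T[:3,:3]@np.asarray(P).T+T[:3,3:4]
    q=np.array(k["K"])@p;return (q[:2]/q[2]).T
def yaw():
    r=arm.observe()["ee_rot"];return 2*np.arctan2(r[1],r[0])
E
python3 - <<'E'
from h import *
arm.get_image("scene");arm.get_image("top")
for q in "stand cradle saddle gap catch_lip wedge wedge_tip holder torch clip finger_near finger_far".split():
  r={}
  for c in("top","scene"):
    L=[d for d in arm.place_of(c,q) if d["conf"]>.25][:3];r[c]=L
    print(q,c,[(np.round(np.array(d["point"])*[640,400],1).tolist(),round(d["conf"],2)) for d in L])
  if r["top"] and r["scene"]:
    p,e=tri([ray(c,r[c][0]["point"]) for c in r]);print("   ",np.round(p*1000,1),round(e*1000,1))
E
```

```text
stand top [([267.9, 186.7], 0.75), ([397.6, 238.3], 0.36)]
stand scene []
cradle top [([265.7, 188.1], 0.73), ([370.2, 170.4], 0.34)]
cradle scene []
saddle top [([264.9, 188.8], 0.6)]
saddle scene [([379.5, 227.5], 0.82)]
    [595.8 158.8  93.7] 0.9
gap top [([303.8, 192.8], 0.61)]
gap scene [([347.0, 205.9], 0.92)]
    [580.1  55.4 113.8] 1.9
catch_lip top [([247.6, 190.0], 0.85)]
catch_lip scene [([399.2, 227.0], 0.92)]
    [589.4 205.2 114.2] 1.9
wedge top [([369.3, 169.2], 0.73)]
wedge scene [([270.6, 228.3], 0.77)]
    [ 663.2 -134.9    7. ] 3.3
wedge_tip top [([263.7, 190.0], 0.41)]
wedge_tip scene [([400.2, 226.6], 0.5)]
    [585.6 185.  104.1] 23.8
holder top [([371.3, 166.6], 0.91), ([303.5, 192.6], 0.67)]
holder scene [([270.0, 229.8], 0.89)]
    [ 669.4 -137.6    6.5] 0.4
torch top [([229.3, 263.9], 0.96), ([264.7, 189.3], 0.68), ([270.6, 118.4], 0.65)]
torch scene [([381.0, 226.8], 0.88), ([336.7, 309.2], 0.8), ([430.9, 207.6], 0.7)]
    [427.2 207.7 -67.9] 81.3
clip top [([398.1, 239.7], 0.65)]
clip scene [([284.1, 178.1], 0.92)]
    [ 457.  -207.7  -14.6] 4.8Traceback (most recent call last):
  File "<stdin>", line 6, in <module>
ValueError: it knows: adapter, catch_lip, charger_box, clip, cradle, gap, holder, saddle, stand, tape, torch, wedge, wedge_tip
```

Run:
```python
from h import *
k=arm.calibration("wrist");s=arm.observe()
from scipy.spatial.transform import Rotation as R
T=np.array(k["T"]);B=np.eye(4);B[:3,:3]=R.from_rotvec(s["ee_rot"]).as_matrix();B[:3,3]=s["position"]
print(np.round(k["K"],1).tolist(),np.round(np.linalg.inv(B)@T,3).tolist())
b=arm.get_image("top")
c=np.hstack([cv2.resize(b[140:220,215:325],(550,400),interpolation=2),cv2.resize(b[140:270,350:430],(246,400),interpolation=2)])
cv2.imwrite("pics/c.png",c[:,:,::-1])
# shift to hover: tcp target
t=np.array([0.60,-0.10,0.36]);y=yaw();d=t-s["position"]
print("yaw",np.degrees(y),"tool shift",d[0]*np.cos(y)+d[1]*np.sin(y),d[0]*np.sin(y)-d[1]*np.cos(y),-d[2])
```

```text
[[342.3, 0.0, 318.9], [0.0, 342.3, 194.1], [0.0, 0.0, 1.0]] [[-0.0, -0.955, -0.296, 0.08], [1.0, -0.001, 0.001, -0.0], [-0.001, -0.296, 0.955, -0.157], [0.0, 0.0, 0.0, 1.0]]
yaw 20.381635240477692 tool shift 0.5275888911609895 -0.322319869153186 -0.1332578715614104
```

View pics/c.png

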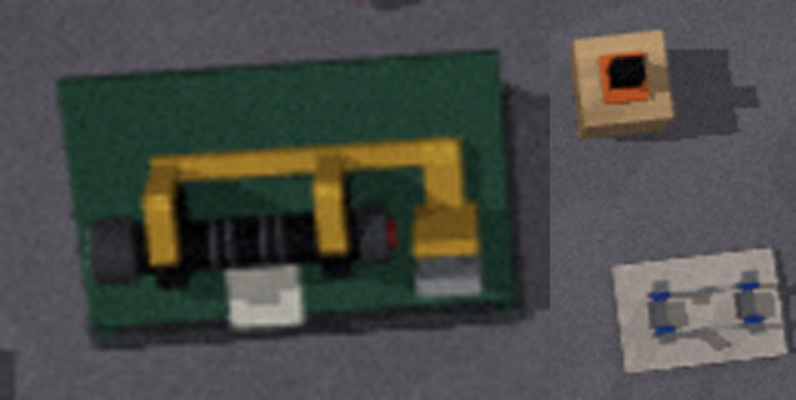

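Emit:
move_arm:
  motion:
    - {"tx": 0.044, "ty": -0.027, "tz": -0.02}
    - {"tx": 0.044, "ty": -0.027, "tz": -0.02}
    - {"tx": 0.044, "ty": -0.027, "tz": -0.02}
    - {"tx": 0.044, "ty": -0.027, "tz": -0.02}
    - {"tx": 0.044, "ty": -0.027, "tz": -0.02}
    - {"tx": 0.044, "ty": -0.027, "tz": -0.02}
    - {"tx": 0.044, "ty": -0.027, "tz": -0.012}
    - {"tx": 0.044, "ty": -0.027}
    - {"tx": 0.044, "ty": -0.027}
    - {"tx": 0.044, "ty": -0.027}
    - {"tx": 0.044, "ty": -0.027}
    - {"tx": 0.044, "ty": -0.027}

```text
invalid input
```

Emit:
move_arm:
  motion:
    - {"twist": 0.09}
    - {"twist": 0.09}
    - {}

```text
invalid input
```

Run:
```python
from h import *
s=arm.observe();print(s["position"],np.degrees(yaw()),s["clock"])
c=arm.calibration("wrist");a=arm.get_image("wrist");cv2.imwrite("pics/w1.png",a[:,:,::-1]);np.savez("w1.npz",img=a,K=c["K"],T=c["T"])
```

```text
[ 0.21767643 -0.5858747   0.22675441] 20.381635240477692 1.25
```

View pics/w1.png

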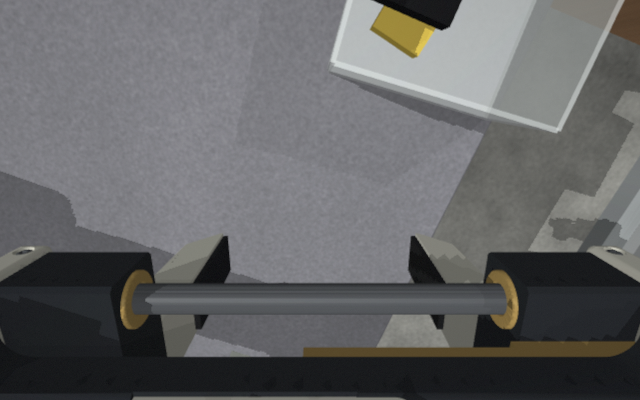

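Emit:
move_arm:
  motion:
    - {"tx": 0.04, "ty": -0.03, "tz": -0.02, "twist": 0}
    - {"tx": 0.04, "ty": -0.03, "tz": -0.02, "twist": 0}
    - {"tx": 0.04, "ty": -0.03, "tz": -0.02, "twist": 0}
    - {"tx": 0.04, "ty": -0.03, "tz": -0.02, "twist": 0}
    - {"tx": 0.04, "ty": -0.03, "tz": -0.02, "twist": 0}
    - {"tx": 0.04, "ty": -0.03, "tz": -0.02, "twist": 0}
    - {"tx": 0.04, "ty": -0.03, "tz": -0.01, "twist": 0}
    - {"tx": 0.04, "ty": -0.03, "tz": 0, "twist": 0}
    - {"tx": 0.04, "ty": -0.03, "tz": 0, "twist": 0}
    - {"tx": 0.04, "ty": -0.03, "tz": 0, "twist": 0}
    - {"tx": 0.04, "ty": -0.03, "tz": 0, "twist": 0}
    - {"tx": 0.04, "ty": -0.03, "tz": 0, "twist": 0}

```text
clock: 2.5
position: [0.5309, -0.0983, 0.3483]
ee_rot: [3.092, 0.555, 0.001]
force: [1.1, -0.5, 0.3]
width: 1.002
gripper_force: 0.0
```

Emit:
move_arm:
  motion:
    - {"tx": 0.02, "ty": 0, "tz": 0, "twist": 0.09}
    - {"tx": 0.02, "ty": 0, "tz": 0, "twist": 0.09}
    - {"tx": 0, "ty": 0, "tz": 0, "twist": 0}

```text
clock: 2.8
position: [0.5701, -0.0875, 0.3473]
ee_rot: [-3.139, -0.112, 0.0]
force: [0.7, -0.2, -0.2]
width: 0.999
gripper_force: 0.0
```

Run:
```python
from h import *
s=arm.observe();print(s["position"],np.degrees(yaw()),s["clock"])
c=arm.calibration("wrist");a=arm.get_image("wrist");cv2.imwrite("pics/w2.png",a[:,:,::-1]);np.savez("w2.npz",img=a,K=c["K"],T=c["T"])
```

```text
[ 0.57007312 -0.08746044  0.34727056] -355.9286609348944 2.8
```

View pics/w2.png

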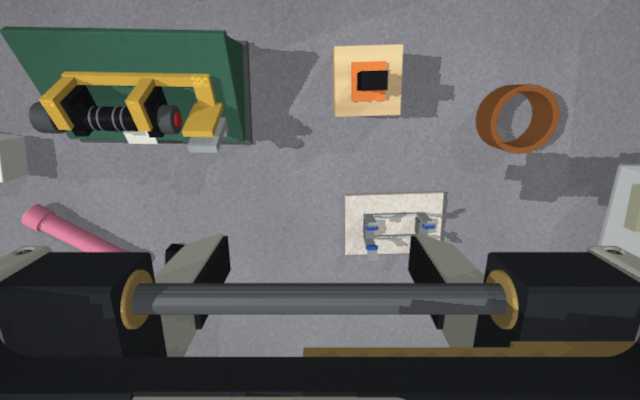

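```bash
cat >> h.py <<'E'
C30,S30=np.cos(np.pi/6),np.sin(np.pi/6)
def cr2w(p,pose):  # cradle mm -> world m ; pose x,y,yaw of cradle origin (z 65)
    p=np.atleast_2d(p)/1000.;x,y,t=pose
    l=np.c_[p[:,0]*C30-p[:,2]*S30,p[:,1]];z=.065+p[:,0]*S30+p[:,2]*C30
    c,s=np.cos(t),np.sin(t);return np.c_[x+c*l[:,0]-s*l[:,1],y+s*l[:,0]+c*l[:,1],z]
def lv2w(p,pose): # level thing
    p=np.atleast_2d(p)/1000.;x,y,t=pose;c,s=np.cos(t),np.sin(t)
    return np.c_[x+c*p[:,0]-s*p[:,1],y+s*p[:,0]+c*p[:,1],p[:,2]]
E
cat > fit.py <<'E'
from h import *
from scipy.optimize import least_squares
arm.get_image("scene");arm.get_image("top");arm.get_image("wrist")
cal={c:arm.calibration(c) for c in("scene","top","wrist")}
PT=dict(saddle=[0,0,34],gap=[-13,-105,58],catch_lip=[[-1,45,54],[-1,-45,54]],cradle=[0,0,0])
obs=[]
for q in list(PT)+["holder","clip"]:
  for c in cal:
    for d in arm.place_of(c,q):
      if d["conf"]>.4: obs.append((q,c,np.array(d["point"])*[640,400],d["conf"]))
def res(p,full=False):
  out=[]
  for q,c,uv,cf in obs:
    if q in PT:
      e=proj(c,cr2w(PT[q],p),cal[c])-uv;e=e[np.argmin((e**2).sum(1))];out.append(e)
  return np.array(out) if full else np.clip(np.array(out),-30,30).ravel()
r=least_squares(res,[.61,.16,.06],loss="soft_l1",f_scale=2);print("cradle",np.round(r.x,4))
for o,e in zip([o for o in obs if o[0] in PT],res(r.x,True)):print(o[0],o[1],np.round(o[2]),round(o[3],2),np.round(e,1))
for q in("holder","clip"):
  for o in obs:
    if o[0]==q:print(q,o[1],np.round(o[2]),round(o[3],2),np.round(plane(o[1],o[2]/[640,400],0.0),4))
np.save("cradle.npy",r.x)
# holder by colour in wrist
im=np.load("w2.npz")["img"];hsv=cv2.cvtColor(im,cv2.COLOR_RGB2HSV)
sub=np.zeros(im.shape[:2],bool);sub[30:130,320:420]=1
org=((hsv[...,0]<16)&(hsv[...,1]>190)&sub).astype(np.uint8)
blk=((hsv[...,2]<60)&sub).astype(np.uint8)
for n,m in(("orange",org),("black",blk)):
  print(n,m.sum(),cv2.boundingRect(m))
o2=im.copy()
def draw(P,col):
  for a,b in zip(P,np.roll(P,-1,0)):cv2.line(o2,tuple(np.round(a).astype(int)),tuple(np.round(b).astype(int)),col,1)
def box(x0,x1,y0,y1,z):return [[x0,y0,z],[x1,y0,z],[x1,y1,z],[x0,y1,z]]
for b,col in((box(-60,85,-140,100,0),(255,0,255)),(box(-6,4,-122,-88,59),(255,0,0)),(box(-28,-20,-122,-88,58),(0,255,255)),(box(28,40,-50,50,9),(255,0,0)),(box(-1,38,38,52,57),(255,0,0)),(box(-1,38,-52,-38,57),(255,0,0))):
  draw(proj("wrist",cr2w(b,r.x),cal["wrist"]),col)
cv2.imwrite("pics/o.png",np.hstack([cv2.resize(o2[0:170,0:260],(780,510)),])[:,:,::-1])
E
python3 fit.py
```

```text
cradle [0.6156 0.1581 0.0728]
saddle scene [380. 225.] 0.61 [-1.6  2.4]
saddle top [267. 190.] 0.8 [-0.9 -2.6]
saddle wrist [113. 114.] 0.82 [-2.2  2. ]
gap scene [347. 208.] 0.7 [-3.  -0.6]
gap top [306. 195.] 0.55 [-0.9 -2.8]
gap top [445. 180.] 0.45 [-140.3   11.7]
gap wrist [198. 138.] 0.73 [ 0.4 -0.4]
catch_lip scene [399. 227.] 0.9 [-2.1 -0.9]
catch_lip top [249. 194.] 0.56 [ 0.1 -1.4]
catch_lip wrist [ 65. 126.] 0.79 [-0.6  0.6]
catch_lip wrist [124. 100.] 0.56 [19.6 26.4]
cradle scene [370. 236.] 0.57 [6.  3.7]
cradle top [264. 183.] 0.68 [ 2.9 -0.2]
cradle top [303. 193.] 0.59 [-36.1 -10.3]
cradle top [267. 190.] 0.41 [-0.2 -6.8]
cradle wrist [125. 100.] 0.84 [-2.3  0.2]
holder scene [272. 229.] 0.68 [ 0.6603 -0.1362  0.    ]
holder wrist [360.  79.] 0.6 [ 0.6651 -0.1402  0.    ]
clip scene [282. 177.] 0.87 [ 0.4666 -0.2048  0.    ]
clip wrist [392. 220.] 0.88 [ 0.4585 -0.2131  0.    ]
orange 0 (0, 0, 0, 0)
black 539 (358, 71, 30, 19)
```

View pics/o.png

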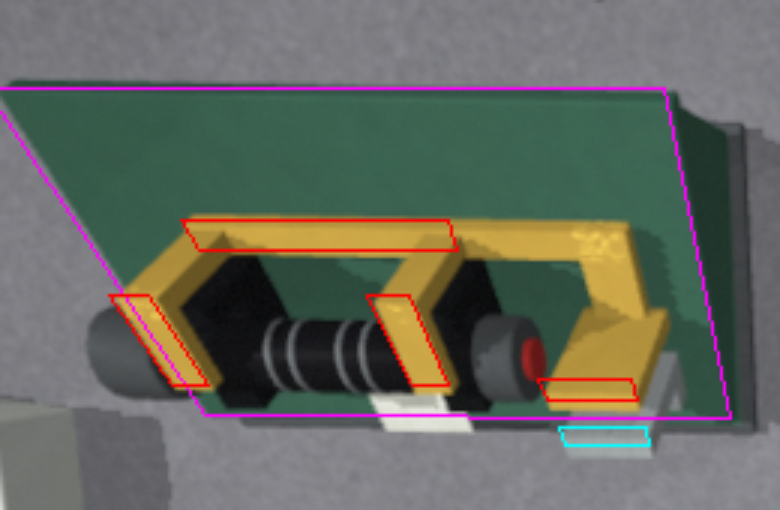

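```bash
cat > fit2.py <<'E'
from h import *
from scipy.optimize import least_squares
w=np.load("w2.npz");im=w["img"];cw=dict(K=w["K"],T=w["T"])
hsv=cv2.cvtColor(im,cv2.COLOR_RGB2HSV);print("hsv orange",hsv[68,372],"tan",hsv[52,340],"clip",hsv[205,355],"table",hsv[150,300])
def fitbox(mask,pts3,cam,cal,guess,yawfix=None):
  m=mask.astype(np.uint8);ys,xs=np.nonzero(m);hull=cv2.convexHull(np.c_[xs,ys].astype(np.float32))[:,0]
  def sup(P):  # support function in 24 directions
    a=np.linspace(0,2*np.pi,48,endpoint=False);D=np.c_[np.cos(a),np.sin(a)];return (P@D.T).max(0)
  tgt=sup(hull)+.5*0
  f=lambda p:sup(proj(cam,lv2w(pts3,p),cal)-.0)-tgt
  r=least_squares(f,guess,x_scale=[.01,.01,.05],loss="soft_l1",f_scale=1.);return r.x,np.sqrt(np.mean(f(r.x)**2))
def cub(a,b,z0,z1):return [[i*a/2,j*b/2,z] for i in(-1,1) for j in(-1,1) for z in(z0,z1)]
def big(m):
  n,l,st,_=cv2.connectedComponentsWithStats(m.astype(np.uint8));return l==1+np.argmax(st[1:,4])
sub=np.zeros(im.shape[:2],bool);sub[35:130,322:415]=1
blk=big((hsv[...,2]<60)&sub)
org=(hsv[...,1]>170)&sub&(hsv[...,0]<25)&(hsv[...,2]>120)
tan=((hsv[...,0]<25)&(hsv[...,1]>70)&(hsv[...,2]>90))&sub
tan=big(cv2.morphologyEx((tan|blk).astype(np.uint8),cv2.MORPH_CLOSE,np.ones((3,3))))
print("px",blk.sum(),org.sum(),tan.sum())
R=lambda r:(np.round(r[0],4).tolist(),"deg",round(np.degrees(r[0][2]),1),"rms",round(r[1],2))
print("grip",R(fitbox(blk,cub(20,28,80,124),"wrist",cw,[.66,-.138,.06])))
print("collar+grip",R(fitbox(big(org|blk),cub(44,40,74,80)+cub(20,28,80,124),"wrist",cw,[.66,-.138,.06])))
print("holder wrist",R(fitbox(tan,cub(80,80,0,74)+cub(20,28,80,124),"wrist",cw,[.66,-.138,.06])))
t=arm.get_image("top")
h2=cv2.cvtColor(t,cv2.COLOR_RGB2HSV);ct=arm.calibration("top")
s1=np.zeros(t.shape[:2],bool);s1[145:190,352:395]=1
m=big((h2[...,0]<25)&(h2[...,1]>70)&(h2[...,2]>90)&s1|(s1&(h2[...,2]<40)&False))
print("holder top",R(fitbox(m,cub(80,80,0,74)+[],"top",ct,[.66,-.138,.06])))
s2=np.zeros(t.shape[:2],bool);s2[215:268,362:435]=1
print("clip hsv top",h2[228,380],h2[205,350])
m=big((h2[...,2]>135)&s2);print(m.sum())
print("clip top",R(fitbox(m,cub(100,150,0,12),"top",ct,[.46,-.21,.06])))
s3=np.zeros(im.shape[:2],bool);s3[185:236,330:460]=1
m=big((hsv[...,2]>150)&s3);ys,xs=np.nonzero(m);print("clip wrist bbox",xs.min(),xs.max(),ys.min(),ys.max())
for p in((345,195),(443,192),(346,254)):print(plane("wrist",(p[0]/640,p[1]/400),.012))
E
python3 fit2.py
```

```text
hsv orange [ 12 179 236] tan [ 20  81 235] clip [ 19  20 216] table [125  11 139]
px 539 717 4780
grip ([0.6619, -0.1392, 0.0706], 'deg', np.float64(4.0), 'rms', np.float64(1.59))
collar+grip ([0.6614, -0.1395, 0.0938], 'deg', np.float64(5.4), 'rms', np.float64(1.46))
holder wrist ([0.6615, -0.1393, 0.086], 'deg', np.float64(4.9), 'rms', np.float64(1.08))Traceback (most recent call last):
  File "fit2.py", line 28, in <module>
    m=big((h2[...,0]<25)&(h2[...,1]>70)&(h2[...,2]>90)&s1|(s1&(h2[...,2]<40)&False))
  File "fit2.py", line 14, in big
    n,l,st,_=cv2.connectedComponentsWithStats(m.astype(np.uint8));return l==1+np.argmax(st[1:,4])
                                                                              ~~~~~~~~~^^^^^^^^^^
    return _wrapfunc(a, 'argmax', axis=axis, out=out, **kwds)
    return bound(*args, **kwds)
ValueError: attempt to get argmax of an empty sequence
```

Emit:
move_arm:
  motion:
    - {"tx": 0.0175, "ty": 0.0116, "tz": 0.028, "twist": 0}
    - {"tx": 0.0175, "ty": 0.0116, "tz": 0.028, "twist": 0}
    - {"tx": 0.0175, "ty": 0.0116, "tz": 0.028, "twist": 0}
    - {"tx": 0.0175, "ty": 0.0116, "tz": 0.028, "twist": 0}
    - {"tx": 0.0175, "ty": 0.0116, "tz": 0.028, "twist": -0.01}
    - {"tx": 0, "ty": 0, "tz": 0, "twist": 0}
    - {"tx": 0, "ty": 0, "tz": 0, "twist": 0}

```text
clock: 4.65
position: [0.6596, -0.1402, 0.2073]
ee_rot: [-3.138, -0.139, 0.003]
force: [0.4, 0.1, 0.1]
width: 1.003
gripper_force: 0.0
```

Run:
```python
from h import *
s=arm.observe();print(s["position"],np.degrees(yaw()),s["clock"])
c=arm.calibration("wrist");a=arm.get_image("wrist");cv2.imwrite("pics/w3.png",a[:,:,::-1])
for q,z in(("wedge",0.008),("holder",0)):
  for d in arm.place_of("wrist",q)[:2]:print(q,np.array(d["point"])*[640,400],d["conf"],plane("wrist",d["point"],z))
o=a.copy()
def cub(a,b,z):return [[-a/2,-b/2,z],[a/2,-b/2,z],[a/2,b/2,z],[-a/2,b/2,z]]
for b in(cub(44,40,80),cub(20,28,124)):
  P=proj("wrist",lv2w(b,(.6616,-.1393,.085)));cv2.polylines(o,[np.round(P).astype(np.int32)],True,(0,255,0))
cv2.imwrite("pics/w3.png",o[:,:,::-1])
```

```text
[ 0.65958284 -0.14022902  0.20731616] -354.94489128202315 4.65
wedge [317.696 168.32 ] 0.73 [ 0.65830692 -0.13877537  0.008     ]
wedge [317.888 159.48 ] 0.37 [ 0.66790063 -0.13813871  0.008     ]
holder [320.  161.8] 0.89 [ 0.66408902 -0.14084356  0.        ]
```

View pics/w3.png

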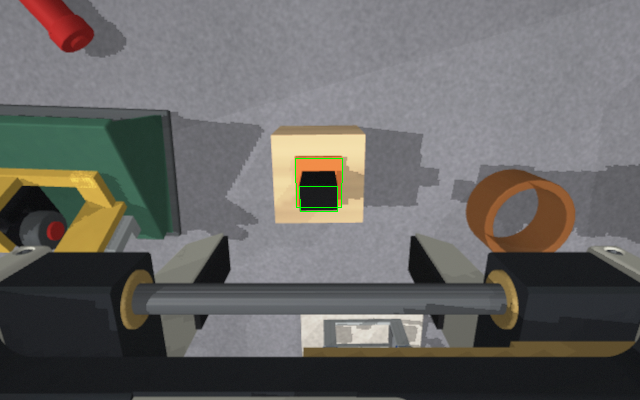

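Emit:
move_arm:
  motion:
    - {"tx": 0.002, "ty": -0.001, "tz": 0.03, "twist": 0}
    - {"tx": 0, "ty": 0, "tz": 0.03, "twist": 0}
    - {"tx": 0, "ty": 0, "tz": 0.03, "twist": 0}
    - {"tx": 0, "ty": 0, "tz": 0.02, "twist": 0}
    - {"tx": 0, "ty": 0, "tz": 0.01, "twist": 0}
    - {"tx": 0, "ty": 0, "tz": 0, "twist": 0}
    - {"tx": 0, "ty": 0, "tz": 0, "twist": 0}

```text
clock: 5.5
position: [0.6627, -0.1391, 0.0897]
ee_rot: [3.138, 0.139, 0.003]
force: [-0.0, 0.6, 0.5]
width: 0.998
gripper_force: 0.0
```

Emit:
move_arm:
  motion:
    - {"tx": 0, "ty": 0, "tz": 0, "twist": 0}
    - {"tx": 0, "ty": 0, "tz": 0, "twist": 0}
    - {"tx": 0, "ty": 0, "tz": 0, "twist": 0}
    - {"tx": 0, "ty": 0, "tz": 0, "twist": 0}
    - {"tx": 0, "ty": 0, "tz": 0, "twist": 0}
    - {"tx": 0, "ty": 0, "tz": 0, "twist": 0}
  gripper: 1
  squeeze: 20

```text
clock: 6.1
position: [0.6618, -0.1392, 0.088]
ee_rot: [3.138, 0.139, 0.0]
force: [-0.1, 0.2, 0.8]
width: 0.529
gripper_force: 0.0
```

Emit:
move_arm:
  motion:
    - {"tx": 0, "ty": 0, "tz": 0, "twist": 0}
    - {"tx": 0, "ty": 0, "tz": 0, "twist": 0}
    - {"tx": 0, "ty": 0, "tz": 0, "twist": 0}
    - {"tx": 0, "ty": 0, "tz": 0, "twist": 0}
    - {"tx": 0, "ty": 0, "tz": -0.01, "twist": 0}
    - {"tx": 0, "ty": 0, "tz": -0.02, "twist": 0}
    - {"tx": 0, "ty": 0, "tz": -0.02, "twist": 0}
    - {"tx": 0, "ty": 0, "tz": -0.009, "twist": 0}
    - {"tx": 0, "ty": 0, "tz": 0, "twist": 0}

```text
clock: 7.0
position: [0.6628, -0.1393, 0.1488]
ee_rot: [3.138, 0.139, 0.005]
force: [0.1, 0.0, -0.2]
width: 0.304
gripper_force: 20.0
```

Run:
```python
from h import *
a=arm.get_image("scene");np.save("s1.npy",a)
P=proj("scene",[[.6616,-.1393,.08]])[0].astype(int);print(P)
cv2.imwrite("pics/s1.png",cv2.resize(a[P[1]-55:P[1]+45,P[0]-60:P[0]+60],(720,600),interpolation=2)[:,:,::-1])
```

```text
[268 211]
```

View pics/s1.png

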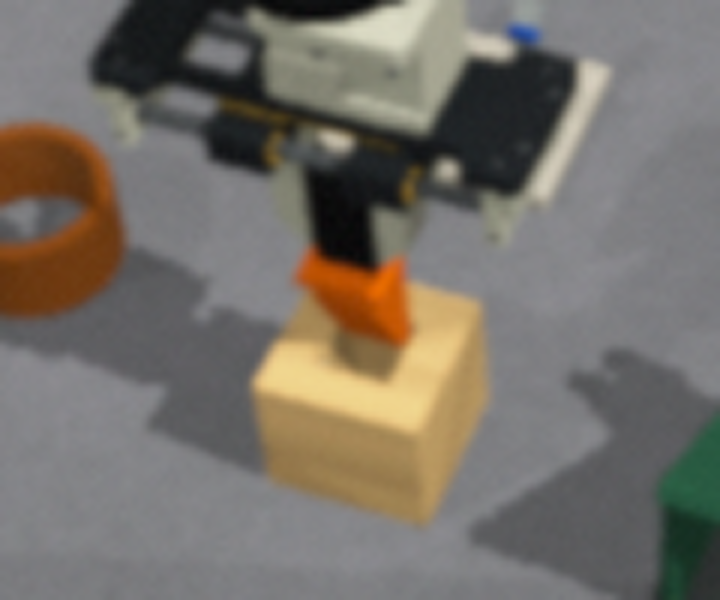

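Emit:
move_arm:
  motion:
    - {"tx": -0.006, "ty": 0, "tz": 0, "twist": 0}
    - {"tx": -0.006, "ty": 0, "tz": 0, "twist": 0}
    - {"tx": -0.006, "ty": 0, "tz": -0.0005, "twist": 0}
    - {"tx": -0.006, "ty": 0, "tz": 0, "twist": 0}
    - {"tx": -0.006, "ty": 0, "tz": 0, "twist": 0}
    - {"tx": -0.006, "ty": 0, "tz": 0.0005, "twist": 0}
    - {"tx": -0.006, "ty": 0, "tz": 0.001, "twist": 0}
    - {"tx": -0.006, "ty": 0, "tz": 0.0015, "twist": 0}
    - {"tx": -0.006, "ty": 0, "tz": 0.002, "twist": 0}
    - {"tx": 0, "ty": 0, "tz": 0, "twist": 0}
  squeeze: 10

```text
clock: 8.05
position: [0.6068, -0.1442, 0.1421]
ee_rot: [3.138, 0.139, -0.002]
force: [0.3, -0.2, -0.6]
width: 0.309
gripper_force: 10.0
```

Emit:
move_arm:
  motion:
    - {"tx": 0, "ty": 0, "tz": 0, "twist": 0}
    - {"tx": 0, "ty": 0, "tz": 0, "twist": 0}
    - {"tx": 0.0, "ty": 0, "tz": -0.015, "twist": 0}
    - {"tx": 0, "ty": 0, "tz": -0.03, "twist": 0}
    - {"tx": 0, "ty": 0, "tz": -0.03, "twist": 0}
    - {"tx": 0, "ty": 0, "tz": 0, "twist": 0}
  squeeze: 40

```text
clock: 8.65
position: [0.6105, -0.1441, 0.2218]
ee_rot: [3.137, 0.139, 0.011]
force: [0.1, -0.3, -0.8]
width: 0.303
gripper_force: 40.0
```

Run:
```python
from h import *
s=arm.observe();g=s["position"]+[0,0,.019];print(s["position"],np.degrees(yaw()))
a=arm.get_image("scene")
# overlay predicted wedge at tilt 30 about grasp point (wedge z=99)
o=a.copy();t=yaw();ph=np.radians(30);
ux=np.array([np.cos(t)*np.cos(ph),np.sin(t)*np.cos(ph),np.sin(ph)]);uz=np.array([-np.cos(t)*np.sin(ph),-np.sin(t)*np.sin(ph),np.cos(ph)]);uy=np.array([-np.sin(t),np.cos(t),0])
W=lambda p:g+(ux*p[0]+uy*p[1]+uz*(p[2]-99))/1000
P0=proj("scene",[g])[0].astype(int)
x0,y0=P0-[55,40]
b=cv2.resize(o[y0:y0+100,x0:x0+120],(720,600),interpolation=2)
for y in(-15,15):
  P=proj("scene",[W(p) for p in((-16,y,0),(-8,y,0),(16,y,50),(16,y,66),(-16,y,66))]);cv2.polylines(b,[np.round((P-[x0,y0])*6+3).astype(np.int32)],True,(0,255,0) if y>0 else (0,0,255))
cv2.imwrite("pics/s2.png",b[:,:,::-1])
```

```text
[ 0.61048433 -0.1440835   0.22184245] 5.081899659584343
```

View pics/s2.png

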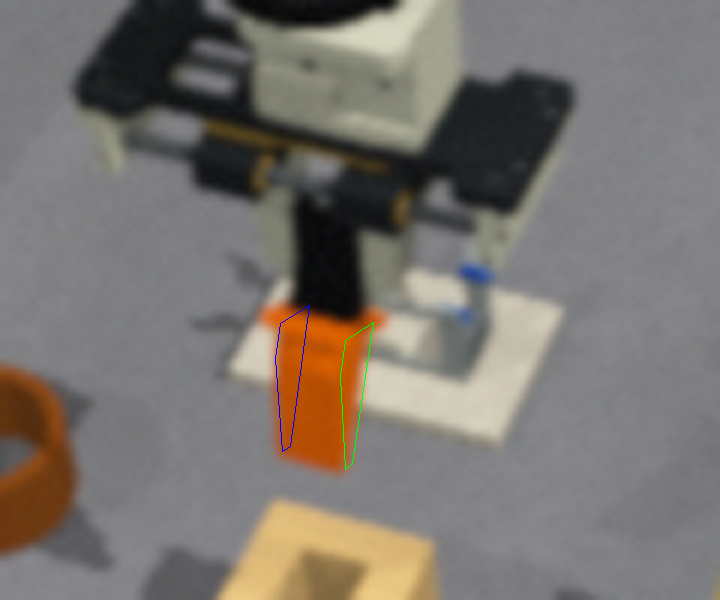

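```bash
cat >> h.py <<'E'
CR=(.6156,.1581,.0576)
def goto(p,tyaw=None):
    s=arm.observe();y=yaw();d=np.asarray(p)-s["position"]
    print("tcp",np.round(s["position"],4),"yaw",np.round(np.degrees(y)%360,2),"-> t",np.round(p,4),"tool",np.round([d[0]*np.cos(y)+d[1]*np.sin(y),d[0]*np.sin(y)-d[1]*np.cos(y),-d[2]],4), "clk",s["clock"])
def wtcp(o,pose=CR,g=99):  # tcp for wedge origin at cradle o, tilted home-like
    return cr2w([o[0],o[1],o[2]+g],pose)[0]-[0,0,.019]
E
python3 - <<'E'
from h import *
goto(wtcp([-1,-105,95]));goto(wtcp([-4,-105,0]))
# clip estimate while visible in wrist/scene
arm.get_image("scene")
for d in arm.place_of("scene","clip")[:2]:print(d["conf"],plane("scene",d["point"],0))
E
```

```text
tcp [ 0.6094 -0.1441  0.2195] yaw 5.08 -> t [0.5239 0.0476 0.2135] tool [-0.0681 -0.1985  0.006 ] clk 8.7
tcp [ 0.6094 -0.1441  0.2195] yaw 5.08 -> t [0.5688 0.0502 0.1297] tool [-0.0232 -0.1971  0.0898] clk 8.7
0.87 [ 0.45390815 -0.20431534  0.        ]
```

Emit:
move_arm:
  motion:
    - {"tx": -0.008, "ty": -0.025, "tz": 0, "twist": 0}
    - {"tx": -0.01, "ty": -0.03, "tz": 0, "twist": 0}
    - {"tx": -0.01, "ty": -0.03, "tz": 0, "twist": 0}
    - {"tx": -0.01, "ty": -0.03, "tz": 0, "twist": 0}
    - {"tx": -0.01, "ty": -0.03, "tz": 0, "twist": 0}
    - {"tx": -0.01, "ty": -0.03, "tz": 0, "twist": 0}
    - {"tx": -0.01, "ty": -0.0235, "tz": 0.005, "twist": 0.02}
    - {"tx": 0, "ty": 0, "tz": 0, "twist": 0}
    - {"tx": 0, "ty": 0, "tz": 0, "twist": 0}
  squeeze: 60

```text
clock: 9.7
position: [0.522, 0.0478, 0.2114]
ee_rot: [3.14, 0.092, -0.003]
force: [0.7, -0.0, 0.0]
width: 0.297
gripper_force: 60.0
```

Run:
```python
from h import *
goto(wtcp([-1,-105,95]))
c=arm.calibration("wrist");a=arm.get_image("wrist");np.savez("w4.npz",img=a,K=c["K"],T=c["T"])
sc=arm.get_image("scene");np.save("s3.npy",sc)
for cam in("wrist","scene"):
  for q,p in(("gap",[-13,-105,58]),("catch_lip",[-1,45,54]),("catch_lip",[-1,-45,54]),("saddle",[0,0,34])):
    uv=proj(cam,cr2w(p,CR))[0]
    L=[(np.round(np.array(d["point"])*[640,400],1).tolist(),round(d["conf"],2)) for d in arm.place_of(cam,q)[:3]]
    print(cam,q,np.round(uv,1),L)
# composite for viewing: scene crop + wrist crop with overlays
def box(x0,x1,y0,y1,z):return [[x0,y0,z],[x1,y0,z],[x1,y1,z],[x0,y1,z]]
out=[]
for cam,im,(x0,y0,w,h,f) in(("scene",sc,(315,170,110,110,5)),("wrist",a,(0,0,640,250,1.25))):
  b=cv2.resize(im[y0:y0+h,x0:x0+w],None,fx=f,fy=f,interpolation=2)
  for bb in(box(-6,4,-122,-88,59),box(-26,-20,-122,-88,58),box(-1,38,-52,-38,57),box(-1,38,38,52,57),box(-60,85,-140,100,0)):
    P=(proj(cam,cr2w(bb,CR),c if cam=="wrist" else None)-[x0,y0])*f+f/2;cv2.polylines(b,[np.round(P).astype(np.int32)],True,(255,0,255))
  cv2.imwrite(f"pics/v_{cam}.png",b[:,:,::-1]);out.append(b)
```

```text
tcp [0.522  0.0478 0.2114] yaw 3.37 -> t [0.5239 0.0476 0.2135] tool [ 0.002   0.0003 -0.0021] clk 9.7
wrist gap [317.3 117.6] [([315.2, 114.8], 0.71)]
wrist catch_lip [110.6 101.2] [([111.8, 96.7], 0.66)]
wrist catch_lip [234.6 101. ] [([111.8, 96.7], 0.66)]
wrist saddle [180.1  85.7] []
scene gap [344.5 206.9] [([347.1, 210.4], 0.71)]
scene catch_lip [397.4 226. ] []
scene catch_lip [364.4 216. ] []
scene saddle [378.9 227.9] [([380.9, 223.8], 0.82), ([372.6, 236.9], 0.47)]
```

Run:
```python
from h import *
w=np.load("w4.npz");c=dict(K=w["K"],T=w["T"]);sc=np.load("s3.npy")
def box(x0,x1,y0,y1,z):return [[x0,y0,z],[x1,y0,z],[x1,y1,z],[x0,y1,z]]
can=np.zeros((600,800,3),np.uint8);row=0
for cam,im,(x0,y0,w_,h,f) in(("wrist",w["img"],(230,40,160,65,5)),("scene",sc,(315,170,110,54,5))):
  if cam=="wrist": y0=75
  b=cv2.resize(im[y0:y0+h,x0:x0+w_],None,fx=f,fy=f,interpolation=2)
  for bb in(box(-6,4,-122,-88,59),box(-26,-20,-122,-88,58),box(-1,38,-52,-38,57),box(-60,85,-140,100,0)):
    P=(proj(cam,cr2w(bb,CR),c if cam=="wrist" else None)-[x0,y0])*f+f/2;cv2.polylines(b,[np.round(P).astype(np.int32)],True,(255,0,255))
  can[row:row+b.shape[0],:b.shape[1]]=b[:600-row];row+=b.shape[0]
cv2.imwrite("pics/v.png",can[:,:,::-1])
```

```text
(no output)
```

View pics/v.png

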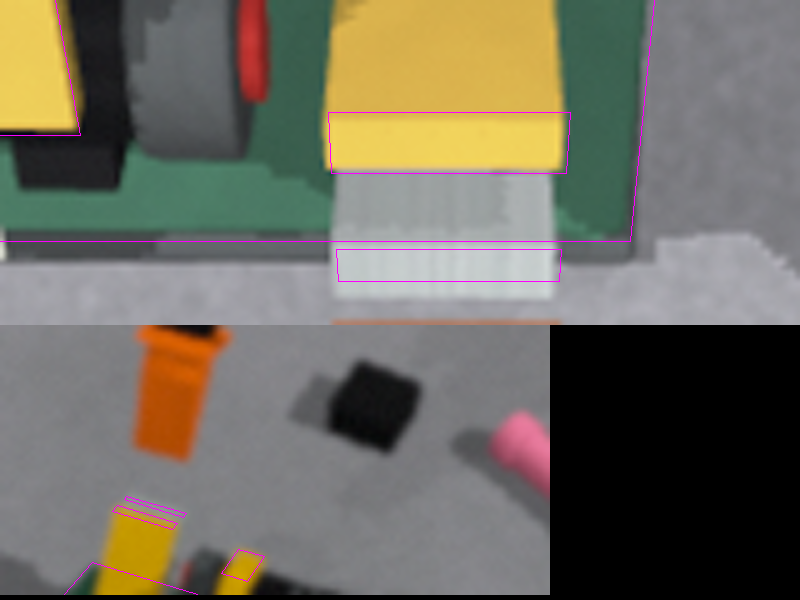

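```bash
sed -i 's/^CR=.*/CR=(.6163,.1589,.0576)/' h.py
python3 - <<'E'
from h import *
w=np.load("w4.npz");c=dict(K=w["K"],T=w["T"])
tc=np.array([.522,.0478,.2114]);t=np.radians(3.37);gp=tc+[0,0,.019]
for ph in(26,28,30,32):
  for g in(97,99):
    p=np.radians(ph);R=np.array([[np.cos(t)*np.cos(p),-np.sin(t),-np.cos(t)*np.sin(p)],[np.sin(t)*np.cos(p),np.cos(t),-np.sin(t)*np.sin(p)],[np.sin(p),0,np.cos(p)]])
    q=[gp+R@(np.array(v)-[0,0,g])/1000 for v in((-8,15,0),(-8,-15,0),(-16,15,0),(0,20,72),(22,20,72))]
    print(ph,g,np.round(proj("wrist",q,c),1).tolist())
a=w["img"];h=cv2.cvtColor(a,cv2.COLOR_RGB2HSV)
m=(h[...,0]<16)&(h[...,1]>150)&(h[...,2]>80);ys,xs=np.nonzero(m);print(len(ys))
for r in range(136,175,3):
  x=xs[ys==r];print(r,(x.min(),x.max()) if len(x) else None)
goto(wtcp([-1,-105,64]))
E
```

```text
26 97 [[296.6, 156.8], [341.0, 156.7], [297.1, 166.0], [279.6, 230.1], [275.8, 199.0]]
26 99 [[296.8, 155.0], [340.8, 154.9], [297.3, 164.2], [279.9, 227.1], [276.2, 196.0]]
28 97 [[296.4, 152.5], [341.2, 152.5], [297.0, 161.7], [279.4, 229.0], [275.5, 198.9]]
28 99 [[296.6, 150.6], [341.0, 150.6], [297.1, 159.8], [279.8, 225.9], [275.9, 195.8]]
30 97 [[296.2, 148.3], [341.4, 148.2], [296.8, 157.4], [279.3, 227.9], [275.2, 198.8]]
30 99 [[296.3, 146.3], [341.3, 146.3], [296.9, 155.5], [279.6, 224.8], [275.6, 195.6]]
32 97 [[296.0, 144.0], [341.6, 144.0], [296.6, 153.1], [279.1, 226.9], [274.9, 198.8]]
32 99 [[296.1, 142.0], [341.5, 142.0], [296.7, 151.1], [279.4, 223.7], [275.3, 195.4]]
5006
136 None
139 None
142 (np.int64(297), np.int64(341))
145 (np.int64(296), np.int64(342))
148 (np.int64(295), np.int64(343))
151 (np.int64(294), np.int64(343))
154 (np.int64(294), np.int64(344))
157 (np.int64(293), np.int64(345))
160 (np.int64(292), np.int64(346))
163 (np.int64(291), np.int64(346))
166 (np.int64(291), np.int64(347))
169 (np.int64(290), np.int64(347))
172 (np.int64(290), np.int64(348))
tcp [0.5228 0.0475 0.2124] yaw 3.25 -> t [0.5401 0.0493 0.1867] tool [ 0.0174 -0.0009  0.0257] clk 10.2
```

Emit:
move_arm:
  motion:
    - {"tx": 0.004, "ty": -0.001, "tz": 0.009, "twist": 0}
    - {"tx": 0.0045, "ty": 0, "tz": 0.009, "twist": 0}
    - {"tx": 0.0045, "ty": 0, "tz": 0.01, "twist": 0}
    - {"tx": 0, "ty": 0, "tz": 0, "twist": 0}
    - {"tx": 0, "ty": 0, "tz": 0, "twist": 0}

```text
clock: 10.7
position: [0.5354, 0.0495, 0.1838]
ee_rot: [3.14, 0.09, -0.002]
force: [-0.3, -0.2, -0.3]
width: 0.299
gripper_force: 60.0
```

```bash
cat > tip.py <<'E'
from h import *
s=arm.observe();print(s["position"],s["force"])
a=arm.get_image("wrist");h=cv2.cvtColor(a,cv2.COLOR_RGB2HSV)
o=(h[...,0]<16)&(h[...,1]>150)&(h[...,2]>80);y=(h[...,0]>=18)&(h[...,0]<32)&(h[...,1]>120)&(h[...,2]>70)
for x in(305,318,330):
  print(x,"orange rows",np.nonzero(o[:,x])[0][[0,-1]] if o[:,x].any() else None,"yellow",np.nonzero(y[:,x])[0][[0,-1]] if y[:,x].any() else None)
r=np.nonzero(o[:,318])[0][0]+2;x=np.nonzero(o[r])[0];print("tip cols",x.min(),x.max())
pr=lambda p:np.round(proj("wrist",cr2w(p,CR)),1).tolist()
print("pred plate edge",pr([-6,-105,59]),"post uphill edge",pr([[-20,-122,58],[-20,-88,58]]))
o_,d=ray("wrist",(318/640,(r-1.5)/400))
for z in(50,58,64,70): # where ray meets cradle z plane
  n=cr2w([0,0,1],CR)[0]-cr2w([0,0,0],CR)[0];n/=np.linalg.norm(n);q=cr2w([0,0,z],CR)[0];P=o_+d*((q-o_)@n)/(d@n)
  ex=(cr2w([1,0,0],CR)-cr2w([0,0,0],CR))[0]*1000;ori=cr2w([0,0,0],CR)[0];print("tip slope edge if z",z,"x=",round((P-ori)@ex*1000,1))
E
python3 tip.py
```

```text
[0.53541407 0.04949236 0.18378495] [-0.31650702 -0.18775946 -0.31361582]
305 orange rows [140 206] yellow [ 25 355]
318 orange rows [140 206] yellow [ 25 355]
330 orange rows [140 206] yellow [ 25 355]
tip cols 297 341
pred plate edge [[319.5, 131.9]] post uphill edge [[344.0, 147.5], [294.9, 147.5]]
tip slope edge if z 50 x= -20.2
tip slope edge if z 58 x= -13.9
tip slope edge if z 64 x= -9.2
tip slope edge if z 70 x= -4.4
```

Emit:
move_arm:
  motion:
    - {"tx": 0.0025, "ty": 0, "tz": 0.0043, "twist": 0}
    - {"tx": 0.0025, "ty": 0, "tz": 0.0043, "twist": 0}
    - {"tx": 0.0025, "ty": 0, "tz": 0.0043, "twist": 0}
    - {"tx": 0.0025, "ty": 0, "tz": 0.0043, "twist": 0}

```text
clock: 11.15
position: [0.544, 0.0499, 0.1664]
ee_rot: [3.14, 0.09, -0.006]
force: [-6.7, -0.0, 2.7]
width: 0.3
gripper_force: 60.0
```

```bash
python3 tip.py
```

```text
[0.54399956 0.04985599 0.16641431] [-6.7080919  -0.00780295  2.72139602]
305 orange rows [147 206] yellow [ 32 355]
318 orange rows [147 206] yellow [ 32 355]
330 orange rows [147 206] yellow [ 32 355]
tip cols 295 343
pred plate edge [[319.2, 149.2]] post uphill edge [[345.4, 164.9], [292.9, 164.9]]
tip slope edge if z 50 x= -12.1
tip slope edge if z 58 x= -5.5
tip slope edge if z 64 x= -0.5
tip slope edge if z 70 x= 4.5
```

Emit:
move_arm:
  motion:
    - {"tx": 0.0025, "ty": 0, "tz": 0.0043, "twist": 0}
    - {"tx": 0.0025, "ty": 0, "tz": 0.0043, "twist": 0}
    - {"tx": 0.0025, "ty": 0, "tz": 0.0043, "twist": 0}
  squeeze: 30

```text
clock: 11.5
position: [0.5511, 0.0503, 0.1535]
ee_rot: [3.14, 0.09, -0.007]
force: [-7.7, -0.1, 4.4]
width: 0.305
gripper_force: 30.0
```

```bash
python3 tip.py|head -5; python3 -c "
from h import *
goto(wtcp([-4,-105,0]))
for q in ('gap','catch_lip','wedge_tip'):
  print(q,[(np.array(d['point'])*[640,400],d['conf']) for d in arm.place_of('wrist',q)[:2]])
print(proj('wrist',cr2w([[-1,-45,54],[-1,45,54]],CR)))"
```

```text
[0.5511135  0.05029651 0.15348568] [-7.68692175 -0.05432126  4.38760848]
305 orange rows [154 206] yellow [ 31 355]
318 orange rows [154 206] yellow [ 31 355]
330 orange rows [155 206] yellow [ 31 355]
tip cols 293 345
tcp [0.5515 0.0503 0.1529] yaw 3.29 -> t [0.5695 0.051  0.1297] tool [0.018  0.0003 0.0231] clk 11.55
gap []
catch_lip [(array([ 57.92, 138.52]), 0.82)]
wedge_tip [(array([ 55.616, 140.12 ]), 0.68)]
[[217.09492136 153.86394941]
 [ 63.67268255 154.00215428]]
```

Emit:
move_arm:
  motion:
    - {"tx": 0.003, "ty": 0, "tz": 0.0045, "twist": 0}
    - {"tx": 0.003, "ty": 0, "tz": 0.0045, "twist": 0}
    - {"tx": 0.003, "ty": 0, "tz": 0.0045, "twist": 0}
    - {"tx": 0.003, "ty": 0, "tz": 0.0045, "twist": 0}
    - {"tx": 0.003, "ty": 0, "tz": 0.003, "twist": 0}
  squeeze: 35

```text
clock: 12.2
position: [0.5661, 0.051, 0.1324]
ee_rot: [3.139, 0.09, -0.007]
force: [-8.9, -1.6, -0.4]
width: 0.302
gripper_force: 35.0
```

```bash
python3 tip.py|head -5; python3 -c "
from h import *
goto(wtcp([-4,-105,0]))
for q in ('catch_lip',):
  print(q,[(np.array(d['point'])*[640,400],d['conf']) for d in arm.place_of('wrist',q)[:2]])
print(proj('wrist',cr2w([[-1,45,54],[17,45,54]],CR)))"
```

```text
[0.56608489 0.05098104 0.13241728] [-8.90589879 -1.56850529 -0.40120919]
305 orange rows [175 206] yellow [ 33 355]
318 orange rows [175 206] yellow [ 33 355]
330 orange rows [175 206] yellow [ 33 355]
tip cols 289 348
tcp [0.5663 0.051  0.132 ] yaw 3.28 -> t [0.5695 0.051  0.1297] tool [0.0031 0.0001 0.0022] clk 12.25
catch_lip [(array([ 17.92, 158.32]), 0.62)]
[[ 41.47667312 188.12131968]
 [ 20.05388811 163.38147222]]
```

Emit:
move_arm:
  motion:
    - {"tx": 0.0005, "ty": 0, "tz": 0.002, "twist": 0}
    - {"tx": 0.0005, "ty": 0, "tz": 0.002, "twist": 0}
    - {"tx": 0.0005, "ty": 0, "tz": 0.0015, "twist": 0}
    - {"tx": 0, "ty": 0, "tz": 0, "twist": 0}
  squeeze: 50

```text
clock: 12.7
position: [0.567, 0.0511, 0.1299]
ee_rot: [3.139, 0.09, -0.006]
force: [-21.8, -2.9, 30.8]
width: 0.303
gripper_force: 50.0
```

Emit:
move_arm:
  motion:
    - {"tx": -0.0005, "ty": 0, "tz": -0.002, "twist": 0}
    - {"tx": 0, "ty": 0, "tz": 0, "twist": 0}
    - {"tx": 0, "ty": 0, "tz": 0, "twist": 0}
    - {"tx": 0, "ty": 0, "tz": 0, "twist": 0}
  gripper: -0.1

```text
clock: 13.1
position: [0.5696, 0.0514, 0.1298]
ee_rot: [-3.14, -0.09, -0.001]
force: [0.1, -0.2, -0.3]
width: 0.542
gripper_force: 0.0
```

Emit:
move_arm:
  motion:
    - {"tx": 0, "ty": 0, "tz": -0.02, "twist": 0}
    - {"tx": 0, "ty": 0, "tz": -0.04, "twist": 0}
    - {"tx": -0.02, "ty": 0, "tz": -0.04, "twist": 0}
    - {"tx": -0.02, "ty": 0, "tz": 0, "twist": 0}
    - {"tx": 0, "ty": 0, "tz": 0, "twist": 0}

```text
clock: 13.6
position: [0.5281, 0.0492, 0.231]
ee_rot: [3.14, 0.091, 0.003]
force: [-0.4, -0.9, 0.3]
width: 0.545
gripper_force: 0.0
```

```bash
cat > chk.py <<'E'
from h import *
s=arm.observe();print(s["position"],s["width"],s["clock"])
k=arm.calibration("wrist");a=arm.get_image("wrist");np.savez("w5.npz",img=a,K=k["K"],T=k["T"])
h=cv2.cvtColor(a,cv2.COLOR_RGB2HSV);o=(h[...,0]<16)&(h[...,1]>150)&(h[...,2]>80);ys,xs=np.nonzero(o)
W=lambda L:np.round(proj("wrist",cr2w([[p[0]-4,p[1]-105,p[2]] for p in L],CR)),1)
P=W([(-22,-20,72),(22,-20,72),(22,20,72),(-22,20,72),(16,15,60),(16,-15,60)]);print("home pred collar",P.tolist())
print("orange bbox",xs.min(),xs.max(),ys.min(),ys.max())
for q in("catch_lip","gap"):print(q,[(np.round(np.array(d["point"])*[640,400],1),round(d["conf"],2)) for d in arm.place_of("wrist",q)[:2]])
print("lip pred shut/16/18",np.round(proj("wrist",cr2w([[-1,45,54],[15,45,54],[17,45,54]],CR)),1).tolist())
E
python3 chk.py
```

```text
[0.52813174 0.04919018 0.23102563] 0.5454294824100684 13.6
home pred collar [[344.0, 146.8], [347.3, 98.2], [290.7, 98.2], [294.1, 146.9], [298.8, 96.6], [339.2, 96.6]]
orange bbox 282 347 83 145
catch_lip [(array([119.8,  82.9]), 0.93)]
gap []
lip pred shut/16/18 [[126.7, 108.1], [117.9, 89.6], [116.7, 87.2]]
```

Run:
```python
from h import *
w=np.load("w5.npz");a=w["img"];h=cv2.cvtColor(a,cv2.COLOR_RGB2HSV)
o=((h[...,0]<16)&(h[...,1]>150)&(h[...,2]>80))
for r in range(82,148,4):
  x=np.nonzero(o[r])[0];print(r,x.min() if len(x) else None,x.max() if len(x) else None,len(x),h[r,293],h[r,340])
b=(h[...,2]<50)[60:150,270:370];ys,xs=np.nonzero(b);print("black",xs.min()+270,xs.max()+270,ys.min()+60,ys.max()+60)
W=lambda L:np.round(proj("wrist",cr2w([[p[0]-4,p[1]-105,p[2]] for p in L],CR),dict(K=w["K"],T=w["T"])),1).tolist()
print("grip top pred",W([(i*10,j*14,116) for i in(-1,1) for j in(-1,1)]), "base",W([(10,14,72),(10,-14,72)]))
```

```text
82 None None 0 [ 76 101  91] [ 22 166 212]
86 282 286 5 [76 99 90] [ 23 161 233]
90 282 286 5 [ 76 101  91] [ 23 159 236]
94 282 346 60 [ 11 182 226] [ 11 183 226]
98 282 347 61 [ 12 175 243] [ 12 177 240]
102 283 347 60 [ 12 175 245] [ 12 176 244]
106 292 346 55 [ 12 174 245] [ 12 176 245]
110 292 346 55 [ 12 176 245] [ 12 176 245]
114 293 346 17 [ 12 174 237] [ 12 175 245]
118 293 345 15 [ 12 169 230] [ 11 181 208]
122 293 345 15 [ 12 161 224] [ 11 184 207]
126 293 345 14 [ 11 158 216] [ 11 183 191]
130 294 344 12 [ 11 139 184] [ 11 179 179]
134 294 344 11 [  9  74 193] [ 11 182 170]
138 295 344 10 [  8  38 174] [ 11 179 168]
142 295 343 8 [120  10 159] [ 11 173 131]
146 None None 0 [120  11 165] [ 8 92 86]
black 283 339 104 149
grip top pred [[339.8, 172.8], [299.2, 172.9], [341.2, 150.4], [297.9, 150.4]] base [[300.3, 111.7], [338.5, 111.7]]
```

Run:
```python
from h import *
exec(open("fit2.py").read().split("sub=np.zeros")[0].split("print(\"hsv")[0]);
src=open("fit2.py").read();i=src.index("def fitbox");j=src.index("sub=np.zeros");exec(src[i:j])
print("joints",np.round(arm.observe()["joints"],2))
G=[.457,-.207,.08]
fl=[[sx*x,sy*yy,z] for sx in(-1,1) for sy in(-1,1) for yy in(33,47) for x,z in((27,73),)]
for cam in("top","scene"):
  t=arm.get_image(cam);np.save(f"c_{cam}.npy",t);h2=cv2.cvtColor(t,cv2.COLOR_RGB2HSV);c=np.round(proj(cam,lv2w([[0,0,10]],G))[0]).astype(int)
  s=np.zeros(t.shape[:2],bool);s[c[1]-30:c[1]+31,c[0]-36:c[0]+37]=1
  tb=np.median(h2[s],axis=0);mm=(h2[...,0]<30)&(h2[...,1]<70)&(h2[...,2]>130)&s
  m=big(mm);ys,xs=np.nonzero(m);print(cam,c,m.sum(),xs.min(),xs.max(),ys.min(),ys.max(),tb)
  r=fitbox(m,cub(100,150,0,12),cam,None,G);print(cam,np.round(r[0],4),np.degrees(r[0][2]),r[1])
  L=arm.place_of(cam,"clip")[:1];print([(plane(cam,d["point"],0),d["conf"]) for d in L])
```

```text
joints [ 0.06  0.31 -0.32  1.78  0.11  1.08 -1.81]
top [398 240] 634 370 426 226 260 [124.  21. 102.]
top [ 0.4551 -0.2076  0.1063] 6.090907184399298 7.435097808771919
[(array([ 0.46183648, -0.20894197,  0.        ]), 0.78)]
scene [282 173] 659 255 310 162 191 [113.   8. 133.]
scene [ 0.4531 -0.2071  0.0644] 3.690267243374984 1.9524746958676502
[(array([ 0.45865237, -0.20005381,  0.        ]), 0.97)]
```

Emit:
move_arm:
  motion:
    - {"tx": 0, "ty": 0, "tz": 0, "twist": 0.0909}
    - {"tx": 0, "ty": 0, "tz": 0, "twist": 0.0909}
    - {"tx": 0, "ty": 0, "tz": 0, "twist": 0.0909}
    - {"tx": 0, "ty": 0, "tz": 0, "twist": 0.0909}
    - {"tx": 0, "ty": 0, "tz": 0, "twist": 0.0909}
    - {"tx": 0, "ty": 0, "tz": 0, "twist": 0.0909}
    - {"tx": 0, "ty": 0, "tz": 0, "twist": 0.0909}
    - {"tx": 0, "ty": 0, "tz": 0, "twist": 0.0909}
    - {"tx": 0, "ty": 0, "tz": 0, "twist": 0.0909}
    - {"tx": 0, "ty": 0, "tz": 0, "twist": 0.0909}
    - {"tx": 0, "ty": 0, "tz": 0, "twist": 0.091}
    - {"tx": 0, "ty": 0, "tz": 0, "twist": 0}
  gripper: 0.09

```text
clock: 15.15
position: [0.5263, 0.0463, 0.2194]
ee_rot: [2.536, -1.816, -0.029]
force: [0.4, 0.5, -0.4]
width: 0.451
gripper_force: 0.0
```

Run:
```python
from h import *
t=cr2w([0,0,34],CR)[0];print(t);goto(t+[0,0,.10]);goto(t-[0,0,.012]);print(arm.observe()["width"],np.round(arm.observe()["joints"],2))
```

```text
[0.59932819 0.15792134 0.09444486]
tcp [0.5263 0.0463 0.2194] yaw 288.8 -> t [0.5993 0.1579 0.1944] tool [-0.0821 -0.105   0.0249] clk 15.15
tcp [0.5263 0.0463 0.2194] yaw 288.8 -> t [0.5993 0.1579 0.0824] tool [-0.0821 -0.105   0.1369] clk 15.15
0.4513132525870164 [-0.73  0.35  0.72  1.84 -0.25  1.08 -2.73]
```

Emit:
move_arm:
  motion:
    - {"tx": 0, "ty": 0, "tz": 0, "twist": -0.09}
    - {"tx": 0, "ty": 0, "tz": 0, "twist": -0.09}
    - {"tx": 0, "ty": 0, "tz": 0, "twist": -0.09}
    - {"tx": 0, "ty": 0, "tz": 0, "twist": -0.09}
    - {"tx": 0, "ty": 0, "tz": 0, "twist": -0.09}
    - {"tx": 0, "ty": 0, "tz": 0, "twist": -0.09}
    - {"tx": 0, "ty": 0, "tz": 0, "twist": -0.09}
    - {"tx": 0, "ty": 0, "tz": 0, "twist": -0.09}
    - {"tx": 0, "ty": 0, "tz": 0, "twist": -0.09}
    - {"tx": 0, "ty": 0, "tz": 0, "twist": -0.09}
    - {"tx": 0, "ty": 0, "tz": 0, "twist": 0}

```text
clock: 16.25
position: [0.5261, 0.0463, 0.2196]
ee_rot: [3.128, 0.278, -0.044]
force: [0.0, -0.9, -0.3]
width: 0.455
gripper_force: 0.0
```

Run:
```python
from h import *
s=arm.observe();print(s["position"],s["ee_rot"],np.degrees(yaw())%360,np.round(s["joints"],2),s["clock"])
```

```text
[0.52611886 0.04629622 0.21955356] [ 3.12825765  0.27798649 -0.04437129] 10.156276896048919 [-0.48  0.31  0.38  1.82 -0.13  1.07 -1.44] 16.25
```

Emit:
move_arm:
  motion:
    - {"tx": 0, "ty": 0, "tz": 0, "twist": -0.0923}
    - {"tx": 0, "ty": 0, "tz": 0, "twist": -0.0923}
    - {"tx": 0, "ty": 0, "tz": 0, "twist": -0.0923}
    - {"tx": 0, "ty": 0, "tz": 0, "twist": -0.0923}
    - {"tx": 0, "ty": 0, "tz": 0, "twist": -0.0923}
    - {"tx": 0, "ty": 0, "tz": 0, "twist": -0.0923}
    - {"tx": 0, "ty": 0, "tz": 0, "twist": -0.0923}
    - {"tx": 0, "ty": 0, "tz": 0, "twist": -0.0923}
    - {"tx": 0, "ty": 0, "tz": 0, "twist": -0.0923}
    - {"tx": 0, "ty": 0, "tz": 0, "twist": -0.0923}
    - {"tx": 0, "ty": 0, "tz": 0, "twist": 0}
    - {"tx": 0, "ty": 0, "tz": 0, "twist": 0}

```text
clock: 17.45
position: [0.5261, 0.046, 0.2196]
ee_rot: [-2.158, -2.258, 0.034]
force: [0.6, -0.1, 1.5]
width: 0.454
gripper_force: 0.0
```

```bash
cat >> h.py <<'E'
from scipy.spatial.transform import Rotation as Rn
def go(p):
    s=arm.observe();R=Rn.from_rotvec(s["ee_rot"]).as_matrix();d=R.T@(np.asarray(p)-s["position"])
    print("tcp",np.round(s["position"],4),"toolx yaw",round(np.degrees(np.arctan2(R[1,0],R[0,0])),2),"toolz",np.round(R[:,2],3),"->",np.round(p,4),"tool",np.round(d,4),"clk",s["clock"],"w",round(s["width"],3))
E
python3 - <<'E'
from h import *
t=cr2w([0,0,34],CR)[0];go(t+[0,0,.10]);go(t-[0,0,.012]);print(np.round(arm.observe()["joints"],2))
E
```

```text
tcp [0.5261 0.046  0.2196] toolx yaw 92.59 toolz [-0.028 -0.003 -1.   ] -> [0.5993 0.1579 0.1944] tool [0.1085 0.0789 0.0227] clk 17.45 w 0.454
tcp [0.5261 0.046  0.2196] toolx yaw 92.59 toolz [-0.028 -0.003 -1.   ] -> [0.5993 0.1579 0.0824] tool [0.1088 0.0821 0.1346] clk 17.45 w 0.454
[-0.27  0.3   0.11  1.8  -0.04  1.07 -0.1 ]
```

Emit:
move_arm:
  motion:
    - {"tx": 0.02, "ty": 0.015, "tz": 0, "twist": 0}
    - {"tx": 0.03, "ty": 0.022, "tz": 0, "twist": 0}
    - {"tx": 0.03, "ty": 0.022, "tz": 0.01, "twist": 0}
    - {"tx": 0.0285, "ty": 0.02, "tz": 0.0127, "twist": -0.008}
    - {"tx": 0, "ty": 0, "tz": 0, "twist": 0}
    - {"tx": 0, "ty": 0, "tz": 0, "twist": 0}

```text
clock: 18.05
position: [0.5983, 0.1591, 0.1935]
ee_rot: [-2.139, -2.275, 0.037]
force: [-0.5, -0.3, 0.1]
width: 0.452
gripper_force: 0.0
```

Run:
```python
from h import *
t=cr2w([0,0,34],CR)[0];go(t-[0,0,.012])
a=arm.get_image("wrist");k=arm.calibration("wrist");np.savez("w6.npz",img=a,K=k["K"],T=k["T"])
for q in("torch","saddle","catch_lip"):print(q,[(np.round(np.array(d["point"])*[640,400],1),round(d["conf"],2)) for d in arm.place_of("wrist",q)[:3]])
print(np.round(proj("wrist",cr2w([[0,0,34],[0,45,34],[17,45,54],[17,-45,54],[0,60,34+18],[0,84,34+18]],CR)),1).tolist())
h=cv2.cvtColor(a,cv2.COLOR_RGB2HSV)
# torch body across columns at several rows
for y in(60,70,80):
  c=np.round(proj("wrist",cr2w([0,y,34],CR))[0]).astype(int);print(y,c,h[c[1],c[0]-45:c[0]+46:5,2].tolist())
```

```text
tcp [0.5983 0.1591 0.1935] toolx yaw 93.54 toolz [-0.03  -0.004 -1.   ] -> [0.5993 0.1579 0.0824] tool [-0.0009  0.0043  0.111 ] clk 18.05 w 0.452
torch [(array([541.8, 198.7]), 0.84), (array([326.4, 198.8]), 0.71), (array([112. ,  40.9]), 0.64)]
saddle []
catch_lip [(array([330.8, 145.3]), 0.65)]
[[323.8, 193.4], [324.3, 135.9], [330.7, 141.2], [329.2, 260.5], [311.1, 117.1], [311.0, 80.6]]
60 [324 115] [172, 98, 110, 127, 125, 83, 102, 107, 110, 107, 99, 95, 87, 76, 108, 124, 123, 123, 122]
70 [325 101] [172, 107, 127, 126, 95, 91, 102, 108, 109, 110, 108, 101, 93, 84, 112, 124, 122, 123, 125]
80 [325  87] [174, 108, 125, 125, 85, 89, 101, 105, 108, 110, 108, 103, 100, 84, 104, 123, 122, 124, 124]
```

Emit:
move_arm:
  motion:
    - {"tx": -0.001, "ty": 0.002, "tz": 0.02, "twist": 0}
    - {"tx": 0, "ty": 0.001, "tz": 0.03, "twist": 0}
    - {"tx": 0, "ty": 0.0013, "tz": 0.03, "twist": 0}
    - {"tx": 0, "ty": 0, "tz": 0.02, "twist": 0}
    - {"tx": 0, "ty": 0, "tz": 0.01, "twist": 0}
    - {"tx": 0, "ty": 0, "tz": 0, "twist": 0}
    - {"tx": 0, "ty": 0, "tz": 0, "twist": 0}

```text
clock: 18.95
position: [0.6005, 0.1571, 0.0854]
ee_rot: [-2.138, -2.278, 0.033]
force: [0.7, 0.4, 0.7]
width: 0.458
gripper_force: 0.0
```

Run:
```python
from h import *
t=cr2w([0,0,34],CR)[0];go(t-[0,0,.012]);print(arm.observe()["force"])
```

```text
tcp [0.6005 0.1571 0.0854] toolx yaw 93.61 toolz [-0.027 -0.003 -1.   ] -> [0.5993 0.1579 0.0824] tool [ 0.0009 -0.0011  0.003 ] clk 18.95 w 0.458
[0.72483234 0.41159428 0.73535399]
```

Emit:
move_arm:
  motion:
    - {"tx": 0, "ty": -0.001, "tz": 0.002, "twist": 0}
    - {"tx": 0, "ty": 0, "tz": 0, "twist": 0}
    - {"tx": 0, "ty": 0, "tz": 0, "twist": 0}
    - {"tx": 0, "ty": 0, "tz": 0, "twist": 0}
    - {"tx": 0, "ty": 0, "tz": 0, "twist": 0}
  gripper: 1
  squeeze: 25

```text
clock: 19.45
position: [0.599, 0.1573, 0.0831]
ee_rot: [-2.137, -2.278, 0.034]
force: [-3.4, -0.5, 6.5]
width: 0.296
gripper_force: 25.0
```

Emit:
move_arm:
  motion:
    - {"tx": 0, "ty": -0.0015, "tz": -0.0026, "twist": 0}
    - {"tx": 0, "ty": -0.0025, "tz": -0.0043, "twist": 0}
    - {"tx": 0, "ty": -0.004, "tz": -0.007, "twist": 0}
    - {"tx": 0, "ty": -0.004, "tz": -0.007, "twist": 0}
    - {"tx": 0, "ty": -0.004, "tz": -0.007, "twist": 0}
  squeeze: 45

```text
clock: 19.95
position: [0.5831, 0.1563, 0.1113]
ee_rot: [-2.137, -2.278, 0.035]
force: [0.4, -0.3, -1.5]
width: 0.295
gripper_force: 45.0
```

Emit:
move_arm:
  motion:
    - {"tx": 0, "ty": -0.007, "tz": -0.012, "twist": 0}
    - {"tx": 0, "ty": -0.01, "tz": -0.017, "twist": 0}
    - {"tx": 0, "ty": -0.01, "tz": -0.02, "twist": 0}
    - {"tx": 0, "ty": -0.01, "tz": -0.03, "twist": 0}
    - {"tx": 0, "ty": -0.01, "tz": -0.03, "twist": 0}
    - {"tx": 0, "ty": 0, "tz": 0, "twist": 0}

```text
clock: 20.55
position: [0.5406, 0.1545, 0.2259]
ee_rot: [-2.138, -2.28, 0.025]
force: [0.1, 0.3, -1.5]
width: 0.292
gripper_force: 45.0
```

Run:
```python
from h import *
go([.40,-.02,.25])
a=arm.get_image("scene")
for q in("torch","catch_lip"):print(q,[(np.round(np.array(d["point"])*[640,400],1),round(d["conf"],2)) for d in arm.place_of("scene",q)[:3]])
s=arm.observe();print(proj("scene",[s["position"]+[0,0,.012]]),proj("scene",cr2w([[-1,45,54],[17,45,54],[-1,-45,54],[17,-45,54]],CR)))
```

```text
tcp [0.5406 0.1545 0.2259] toolx yaw 93.68 toolz [-0.022 -0.001 -1.   ] -> [ 0.4  -0.02  0.25] tool [-0.1651 -0.1521 -0.0208] clk 20.55 w 0.292
torch [(array([392.2, 175.9]), 0.95), (array([432.9, 207.8]), 0.89)]
catch_lip [(array([402.8, 228.6]), 0.93)]
[[391.6725321  176.55900369]] [[397.65730487 226.2773734 ]
 [396.57790681 228.69009541]
 [364.60577656 216.32626531]
 [363.09444913 218.56406001]]
```

```bash
cat > clip.py <<'E'
from h import *
from scipy.optimize import least_squares
A=np.linspace(0,2*np.pi,72,endpoint=False);D=np.c_[np.cos(A),np.sin(A)]
sup=lambda P:(np.asarray(P,float)@D.T).max(0)
pts=[[i*50,j*75,z] for i in(-1,1) for j in(-1,1) for z in(0,12)]+[[i*27,j*y,73] for i in(-1,1) for j in(-1,1) for y in(33,47)]
T={}
for cam in("top","scene"):
  im=arm.get_image(cam);L=arm.regions_of(cam,"clip")
  for d in L[:2]:
    ys,xs=np.nonzero(d["region"]);print(cam,d["conf"],len(ys),xs.min(),xs.max(),ys.min(),ys.max())
  ys,xs=np.nonzero(L[0]["region"]);T[cam]=sup(np.c_[xs+.0,ys+.0])
def f(p,cs):return np.concatenate([sup(proj(c,lv2w(pts,p)))-T[c]-.5*0 for c in cs])
for cs in(["top"],["scene"],["top","scene"]):
  r=least_squares(lambda p:f(p,cs),[.457,-.207,.08],x_scale=[.01,.01,.05],loss="soft_l1",f_scale=1.)
  print(cs,np.round(r.x,4),round(np.degrees(r.x[2]),2),np.sqrt(np.mean(f(r.x,cs)**2)))
E
python3 clip.py
```

```text
top 0.87 1907 370 426 220 260
scene 0.66 1188 257 308 151 189
['top'] [ 0.457  -0.2085  0.1001] 5.74 1.1038062429381192
['scene'] [ 0.4521 -0.2086  0.0535] 3.07 2.231023237683833
['top', 'scene'] [ 0.4564 -0.2085  0.0954] 5.46 1.7860222576590434
```

Emit:
move_arm:
  motion:
    - {"tx": -0.03, "ty": -0.014, "tz": -0.01, "twist": 0}
    - {"tx": -0.04, "ty": -0.018, "tz": -0.01, "twist": 0}
    - {"tx": -0.04, "ty": -0.018, "tz": -0.01, "twist": 0}
    - {"tx": -0.04, "ty": -0.018, "tz": -0.01, "twist": 0}
    - {"tx": -0.04, "ty": -0.018, "tz": -0.01, "twist": 0}
    - {"tx": -0.04, "ty": -0.018, "tz": -0.01, "twist": 0}
    - {"tx": -0.04, "ty": -0.018, "tz": -0.01, "twist": 0}
    - {"tx": -0.04, "ty": -0.018, "tz": 0, "twist": 0}
    - {"tx": -0.04, "ty": -0.018, "tz": 0, "twist": 0}
    - {"tx": -0.04, "ty": -0.018, "tz": 0, "twist": 0}
    - {"tx": -0.04, "ty": -0.018, "tz": 0, "twist": 0}
    - {"tx": -0.025, "ty": -0.014, "tz": 0, "twist": 0}

```text
clock: 22.1
position: [0.3616, -0.3164, 0.2974]
ee_rot: [-2.14, -2.274, 0.037]
force: [1.0, -0.6, -1.3]
width: 0.296
gripper_force: 45.0
```

Emit:
move_arm:
  motion:
    - {"tx": 0, "ty": 0, "tz": 0, "twist": 0}
    - {"tx": 0, "ty": 0, "tz": 0, "twist": 0}
    - {"tx": 0, "ty": 0, "tz": 0, "twist": 0}

```text
clock: 22.4
position: [0.3639, -0.3123, 0.2973]
ee_rot: [-2.135, -2.279, 0.034]
force: [0.5, -0.5, -2.0]
width: 0.292
gripper_force: 45.0
```

```bash
cat > blue.py <<'E'
from h import *
from scipy.optimize import least_squares
go([.4565,-.2085,.20])
k=arm.calibration("wrist");a=arm.get_image("wrist");np.savez("w7.npz",img=a,K=k["K"],T=k["T"])
h=cv2.cvtColor(a,cv2.COLOR_RGB2HSV);m=((h[...,0]>100)&(h[...,0]<125)&(h[...,1]>120)&(h[...,2]>60)).astype(np.uint8);m[240:]=0
n,l,st,ce=cv2.connectedComponentsWithStats(m)
B=[(ce[i],st[i,4]) for i in range(1,n) if st[i,4]>8]
pts=[[sx*15.6,sy*40,57] for sx in(-1,1) for sy in(-1,1)]
P=proj("wrist",lv2w(pts,(.4565,-.2085,.095)));print("pred",np.round(P,1).tolist())
for c,ar in B:print(np.round(c,1),ar)
print("clip",[(plane("wrist",d["point"],0),d["conf"]) for d in arm.place_of("wrist","clip")[:1]])
E
python3 blue.py
```

```text
tcp [ 0.3639 -0.3123  0.2973] toolx yaw 93.74 toolz [-0.029 -0.003 -1.   ] -> [ 0.4565 -0.2085  0.2   ] tool [0.0976 0.102  0.0942] clk 22.4 w 0.292
pred [[400.9, 109.4], [404.0, 31.3], [429.0, 108.6], [434.0, 30.2]]
[432.9  32.3] 102
[404.1  34.2] 77
[428.5 110.2] 82
[401.8 111. ] 70
clip [(array([ 0.45672245, -0.20808266,  0.        ]), 0.68)]
```

Emit:
move_arm:
  motion:
    - {"tx": 0.02, "ty": 0.022, "tz": 0.01, "twist": 0}
    - {"tx": 0.025, "ty": 0.027, "tz": 0.02, "twist": 0}
    - {"tx": 0.025, "ty": 0.027, "tz": 0.03, "twist": 0}
    - {"tx": 0.0256, "ty": 0.028, "tz": 0.03, "twist": 0}
    - {"tx": 0, "ty": 0, "tz": 0.03, "twist": 0}
    - {"tx": 0, "ty": 0, "tz": 0.03, "twist": 0}
    - {"tx": 0, "ty": 0, "tz": 0.018, "twist": -0.019}
    - {"tx": 0, "ty": 0, "tz": 0, "twist": 0}
    - {"tx": 0, "ty": 0, "tz": 0, "twist": 0}
  squeeze: 60

```text
clock: 23.4
position: [0.4567, -0.2115, 0.127]
ee_rot: [-2.102, -2.309, 0.034]
force: [0.5, -0.4, -1.4]
width: 0.29
gripper_force: 60.0
```

Run:
```python
from h import *
go([.4565,-.2105,.0367]);go([.4565,-.2105,.065]);print(arm.observe()["force"])
```

```text
tcp [ 0.4567 -0.2115  0.127 ] toolx yaw 95.38 toolz [-0.029 -0.004 -1.   ] -> [ 0.4565 -0.2105  0.0367] tool [0.0011 0.0025 0.0903] clk 23.4 w 0.29
tcp [ 0.4567 -0.2115  0.127 ] toolx yaw 95.38 toolz [-0.029 -0.004 -1.   ] -> [ 0.4565 -0.2105  0.065 ] tool [0.0011 0.0017 0.062 ] clk 23.4 w 0.29
[ 0.48063285 -0.40179401 -1.38608845]
```

Emit:
move_arm:
  motion:
    - {"tx": 0.001, "ty": 0.0005, "tz": 0.015, "twist": 0}
    - {"tx": 0, "ty": 0.0005, "tz": 0.02, "twist": 0}
    - {"tx": 0, "ty": 0.0005, "tz": 0.017, "twist": 0}
    - {"tx": 0, "ty": 0.0002, "tz": 0.01, "twist": 0}
    - {"tx": 0, "ty": 0, "tz": 0, "twist": 0}

```text
clock: 23.9
position: [0.4562, -0.2109, 0.0646]
ee_rot: [-2.102, -2.309, 0.034]
force: [-0.9, 0.0, -1.1]
width: 0.292
gripper_force: 60.0
```

Emit:
move_arm:
  motion:
    - {"tx": 0, "ty": 0.0002, "tz": 0.006, "twist": 0}
    - {"tx": 0, "ty": 0.0002, "tz": 0.006, "twist": 0}
    - {"tx": 0, "ty": 0.0002, "tz": 0.006, "twist": 0}
    - {"tx": 0, "ty": 0, "tz": 0, "twist": 0}

```text
clock: 24.3
position: [0.4564, -0.2115, 0.0465]
ee_rot: [-2.102, -2.31, 0.035]
force: [0.3, -2.8, -7.4]
width: 0.289
gripper_force: 60.0
```

Emit:
move_arm:
  motion:
    - {"tx": 0, "ty": 0, "tz": 0.005, "twist": 0}
    - {"tx": 0, "ty": 0, "tz": 0.004, "twist": 0}
    - {"tx": 0, "ty": 0, "tz": 0.002, "twist": 0}
    - {"tx": 0, "ty": 0, "tz": 0, "twist": 0}

```text
clock: 24.7
position: [0.4564, -0.2111, 0.0368]
ee_rot: [-2.103, -2.309, 0.033]
force: [-4.2, 2.0, 20.6]
width: 0.29
gripper_force: 60.0
```

Emit:
move_arm:
  motion:
    - {"tx": 0, "ty": 0, "tz": -0.0015, "twist": 0}
    - {"tx": 0, "ty": 0, "tz": 0, "twist": 0}
    - {"tx": 0, "ty": 0, "tz": 0, "twist": 0}
    - {"tx": 0, "ty": 0, "tz": 0, "twist": 0}
  gripper: 0

```text
clock: 25.1
position: [0.4557, -0.211, 0.0369]
ee_rot: [-2.102, -2.309, 0.035]
force: [-0.1, -0.5, -0.3]
width: 0.496
gripper_force: 0.0
```

Emit:
move_arm:
  motion:
    - {"tx": 0, "ty": 0, "tz": -0.01, "twist": 0}
    - {"tx": 0, "ty": 0, "tz": -0.03, "twist": 0}
    - {"tx": 0, "ty": 0, "tz": -0.04, "twist": 0}
    - {"tx": 0, "ty": 0, "tz": -0.04, "twist": 0}
    - {"tx": -0.03, "ty": -0.02, "tz": -0.04, "twist": 0}
    - {"tx": -0.04, "ty": -0.03, "tz": -0.02, "twist": 0}
    - {"tx": -0.04, "ty": -0.03, "tz": 0, "twist": 0}
    - {"tx": 0, "ty": 0, "tz": 0, "twist": 0}
    - {"tx": 0, "ty": 0, "tz": 0, "twist": 0}

```text
clock: 26.0
position: [0.3937, -0.3231, 0.2157]
ee_rot: [-2.107, -2.306, 0.034]
force: [0.3, 0.7, -0.3]
width: 0.503
gripper_force: 0.0
```

Run:
```python
from h import *
s=arm.observe();print(s["position"],s["force"],s["clock"])
CL=(.4565,-.2105,.094)
for cam in("scene","wrist"):
  arm.get_image(cam)
  for q in("torch","catch_lip","wedge_tip","gap"):print(cam,q,[(np.round(np.array(d["point"])*[640,400],1),round(d["conf"],2)) for d in arm.place_of(cam,q)[:4]])
  print("pred torch seated",proj(cam,lv2w([0,0,48],CL)),"lip shut/open",np.round(proj(cam,cr2w([[-1,45,54],[17,45,54]],CR)),1).tolist())
a=arm.get_image("wrist");h=cv2.cvtColor(a,cv2.COLOR_RGB2HSV);m=((h[...,0]>100)&(h[...,0]<125)&(h[...,1]>120)&(h[...,2]>60)).astype(np.uint8);m[240:]=0
n,l,st,ce=cv2.connectedComponentsWithStats(m);print([(np.round(ce[i],1).tolist(),int(st[i,4])) for i in range(1,n) if st[i,4]>8])
print("pred tips",np.round(proj("wrist",lv2w([[sx*15.6,sy*40,57] for sx in(-1,1) for sy in(-1,1)],CL)),1).tolist())
d=(h[...,2]<70)&(h[...,1]<90)
for z in(0,):
  ends=proj("wrist",lv2w([[0,84,48],[0,-76,48]],CL));print("ends",ends)
a=arm.get_image("scene");h=cv2.cvtColor(a,cv2.COLOR_RGB2HSV);o=(h[...,0]<16)&(h[...,1]>190)&(h[...,2]>120);o[:170]=0;o[:,:300]=0;o[:,400:]=0;ys,xs=np.nonzero(o);print("orange scene",len(ys),xs.mean() if len(xs) else 0,ys.mean() if len(ys) else 0,proj("scene",cr2w([-4,-105,70],CR)))
```

```text
[ 0.39367701 -0.32309063  0.21568396] [ 0.32462258  0.70973417 -0.34546826] 26.0
scene torch [(array([338.8, 309.1]), 0.87), (array([436. , 206.6]), 0.82), (array([282.8, 163.5]), 0.64)]
scene catch_lip [(array([395.9, 228.1]), 0.96), (array([215.8, 195.6]), 0.46), (array([285.6, 174.7]), 0.21)]
scene wedge_tip [(array([341.4, 226.3]), 0.72)]
scene gap [(array([347.2, 207. ]), 0.95)]
pred torch seated [[280.80410228 163.65404894]] lip shut/open [[397.7, 226.3], [396.6, 228.7]]
wrist torch [(array([407.3,  59.8]), 0.56)]
wrist catch_lip []
wrist wedge_tip []
wrist gap []
pred torch seated [[406.69513536  58.23947365]] lip shut/open [[1031.6, -1215.2], [1138.9, -1320.4]]
[([393.9, 8.2], 130), ([430.3, 7.8], 145), ([388.9, 106.0], 133), ([422.5, 105.8], 146)]
pred tips [[387.8, 105.7], [393.6, 4.8], [423.3, 105.7], [432.1, 4.5]]
ends [[414.69285528 -54.08594507]
 [400.63619172 144.59427072]]
orange scene 602 343.96345514950167 295.10132890365446 [[344.69111281 204.06998485]]
```

```bash
python3 -c "
from cell import arm
print(arm.sign_off())"
```

```text
the job is handed in; nothing more can be done
None
```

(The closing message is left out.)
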